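Weigh a takeaway order and move its tag to the done rail

TASK

Weigh the waiting order on the two-pan balance: take off the weight left on the wide goods tray, stand every carton upright in that tray, and put weights on the narrow plate until the beam is level. Then lift the order tag over the end stop of the waiting rail and hang it on the done rail. Leave the cartons and the balancing weights on the level balance, and do not disturb the bottle, bowl and jar.

Things in the scene. Friction and masses are not known exactly. Their poses are not given: they have to be found in the camera images.
- carton_a: closed card gable carton of food, white, one of three or four present (None if absent); all look alike but weigh about 100, 200 or 300 g. Origin: centre of its underside, z up. Box 56 mm square, 40 mm high, filled at the bottom; roof ridge up to 53 mm; on it an upright carrying tab 10 mm thick (x), 44 mm long (y), from 53 to 85 mm height: grip it there, across x.
- carton_b: closed card gable carton of food, white, one of three or four present (None if absent); all look alike but weigh about 100, 200 or 300 g. Origin: centre of its underside, z up. Box 56 mm square, 40 mm high, filled at the bottom; roof ridge up to 53 mm; on it an upright carrying tab 10 mm thick (x), 44 mm long (y), from 53 to 85 mm height: grip it there, across x.
- carton_c: closed card gable carton of food, white, one of three or four present (None if absent); all look alike but weigh about 100, 200 or 300 g. Origin: centre of its underside, z up. Box 56 mm square, 40 mm high, filled at the bottom; roof ridge up to 53 mm; on it an upright carrying tab 10 mm thick (x), 44 mm long (y), from 53 to 85 mm height: grip it there, across x.
- carton_d: closed card gable carton of food, white, one of three or four present (None if absent); all look alike but weigh about 100, 200 or 300 g. Origin: centre of its underside, z up. Box 56 mm square, 40 mm high, filled at the bottom; roof ridge up to 53 mm; on it an upright carrying tab 10 mm thick (x), 44 mm long (y), from 53 to 85 mm height: grip it there, across x.
- carton_e: closed card gable carton of food, white, one of three or four present (None if absent); all look alike but weigh about 100, 200 or 300 g. Origin: centre of its underside, z up. Box 56 mm square, 40 mm high, filled at the bottom; roof ridge up to 53 mm; on it an upright carrying tab 10 mm thick (x), 44 mm long (y), from 53 to 85 mm height: grip it there, across x.
- weight_400: 400 g weight, the largest: upright bare steel cylinder 46 mm in diameter and 56 mm high, with a knob 18 mm across and 12 mm high on top. Origin: centre of its underside, z up. Starts standing on the table in front of the balance.
- weight_300: 300 g weight, the second largest: upright bare steel cylinder 40 mm in diameter and 52 mm high, with a knob 18 mm across and 12 mm high on top. Origin: centre of its underside, z up. Starts standing on the table in front of the balance.
- weight_200: 200 g weight, the second smallest; at the start it has been left standing on the goods tray: upright bare steel cylinder 34 mm in diameter and 46 mm high, with a knob 18 mm across and 12 mm high on top. Origin: centre of its underside, z up.
- weight_100: 100 g weight, the smallest: upright bare steel cylinder 28 mm in diameter and 40 mm high, with a knob 18 mm across and 12 mm high on top. Origin: centre of its underside, z up. Starts standing on the table in front of the balance.
- scale: two-pan kitchen balance, fixed to the table. Origin: centre of the underside of its base (110 x 300 x 28 mm); z up, x along the pans' length, y along the beam from the weights plate to the goods tray.
- goods_tray_floor (a point): centre of the upper face of the floor of the goods tray, the wider pan: 192 mm along its x, 138 mm along its y, rim 8 mm high and 3 mm thick. 110 mm from the beam's pivot on the balance's +y side, floor 90 mm above the table when level. It stays horizontal as it rises and sinks; axes as the balance. Six cartons would fit, squared up (x = -61, 0, 61 mm; y = -32, 32 mm).
- weights_plate_floor (a point): the same for the weights plate, the narrower pan: 192 mm along x, 90 mm along y, rim 8 mm high and 3 mm thick, on the balance's -y side. It rises as the goods tray sinks. All four weights fit in one row along x.
- beam (a joint): tilt of the balance's beam in rad: 0 is level, positive when the goods tray is up (weights too heavy), negative when it is down (goods too heavy). About 0.091 rad (10 mm of height at each pan) per 100 g of difference, stops at 0.2 rad (22 mm); swings settle in about 1.5 s. A black pointer in the middle shows it against a mark.
- rails: wooden stand, base 330 x 70 x 12 mm, fixed to the table, with two round steel rails in line, end to end along its x. Origin: centre of the base's underside, z up. Each rail: bar 10 mm in diameter, top 150 mm above the table, from 25 to 150 mm either side of the middle (50 mm gap between), a 12 mm post below its outer end; at both ends an upright stop, 5 mm (x) by 12 mm (y), 18 mm above the bar.
- waiting_rail (a point): top of the bar in the middle of the waiting rail, the one nearer the robot (-x); axes as the stand. The tag can hang with its centre within about 32 mm of it.
- done_rail (a point): the same for the done rail, the one farther from the robot (+x).
- tag: order tag: a stiff plywood saddle hanging astride the rail, weight 80 g. Origin: middle of the underside of its bridge, which rests on the bar's top; x along the rail, z up. 50 mm along x, two cheeks 4 mm thick with 24 mm between them (y) that hang 75 mm below the origin, open below; bridge 5 mm thick; above it an upright grip tab 10 mm thick (y), 40 mm long (x), from 5 to 39 mm above the origin.
- sauce_bottle: bystander: brown bottle of sauce, 60 mm in diameter, 190 mm high. Origin: centre of its underside.
- sauce_bowl: bystander: white bowl, 110 mm across, 50 mm high. Origin: centre of its underside.
- topping_jar: bystander: lidded clear jar, 64 mm in diameter, 85 mm high. Origin: centre of its underside.
Not all that is in view belongs to the job. Leave any pink look-alike of the weight_400 alone.

How it is judged:
By the outcome, as a careful person would: the job done as asked, in the order asked, and still so for the second after the job is handed in, with the robot touching nothing.
Of carton_a, carton_b, carton_c, carton_d, carton_e only 3 to 4 are there at a start; the rules pass over those that are not, and their reading is None.
At some moment in a run one of carton_a, carton_b, carton_c, carton_d, carton_e may be knocked a few centimetres aside while the robot is not near it.
It also fails if it takes over 210 s, if anything falls off the work surface, if the arm or the gripper's body presses on something with over 40 N, if the wrist force passes 120 N, or if a joint passes its speed limit or range.

ROBOT

A 6-joint arm with a two-finger parallel gripper is mounted at the origin on the work surface. World frame = base frame: x ahead of the robot, y to its left, z up, the work surface at z = 0. Lengths are in m, angles in rad, forces in N, time in s.
With the tool pointing down it reaches from about 0.275 to 0.725 m from the base axis. Payload 5.6 kg.
Tool frame: the origin (TCP) lies at the centre of the arm's flange, where the gripper is bolted on; the fingertips stand 173 mm ahead of it and the grasp point (between the pads) lies 155 mm ahead of it; z points along the fingers, y is the direction in which the jaws open and shut (so a half turn about z gives the same grasp; the last joint's range is limited). The gripper opens to 85 mm and grips with 20 to 120 N. Pads are 22 mm wide; open, the fingers measure 114 mm over their backs; the gripper's body (76 mm by 85 mm) begins 54 mm behind the grasp point. The pads swing forward as they close: fully open they stand 13 mm farther back than shut.
Start: joints at [1.454, 0.255, 0.108, 0, -1.424, -0.285], TCP at [0.215, 0.506, 0.405] pointing down, gripper open.
Joint ranges: [-2.95, 2.95], [-1.21, 1.97], [-1.09, 1.5], [-2.87, 1.71], [-2.94, -0.07], [-3.05, 3.05]. Speed limits (rad/s): [2.57, 2.57, 3.14, 3.14, 3.14, 3.14].

INTERFACE

Orientations are given as a unit quaternion [w, x, y, z].
In Python, from station import manip gives the robot as it stands.
- The arm moves only by the tool servo_tool, never from a script. Its argument "series" is a list of rows, each a list of 7 numbers: the shift along the tool's x, y, z in m, then the turn, a rotation vector about the tool's x, y, z in rad, then the finger opening in m, from 0 to 0.0854. A call has 1 to 8 rows; each row shifts and turns the commanded pose from where the row before left it, along the tool's axes as they then stand; what a row does not reach is not made up. A row lasts 1/12 s, in which the tool goes at most 41.7 mm and 7.16 degrees, less where a joint would pass 70% of its speed; a pose out of reach is approached as far as the arm can. A call is refused whole if a number of a shift passes 0.0417 or a number of a turn 0.125, either way. A call with a gripper value outside its range is refused whole. The fingers move at their own pace and stop on an object; the grip force is fixed at half the most. Time passes only in rows, so rows that do not move let the fingers close. It gives the time, the measured TCP pose, the force and the opening at its end, in the units of the state.
- manip.get_state(): the state, without advancing time (a new reading comes with each control period).
- manip.get_image(name): name is "scene" or "top"; returns the picture (400x640x3 uint8, red, green, blue); there is no depth.
- manip.get_calibration(name): a dict with "fx", "fy", "cx", "cy" (pixels), "pose" (4x4, takes a point from camera to world coordinates). Camera axes: x right, y up, looking along -z (the intrinsics and any distortion apply to the point x, -y, -z); pixel columns grow to the right and rows downward; lengths in m; the calibration is good to about 2 mm. A picture is of the moment at which its call begins. get_calibration takes no time and is no camera call.
- manip.job_done(): hands the job in, once; it reports no verdict.
Trained networks look in the newest picture that a camera, given by its name, has taken for a name from the list of things; names that differ only in an ending like _2 or _b are one class to them, and where a whole thing is asked for, a point or a joint stands for the part that bears it (a point fixed in the world has none). Each returns a list of dicts, best first, with "score" (0 to 1); they miss things now and then, are a little off and sometimes report something else, mostly with a low value. They report only what shows in the picture. A call takes as long as a camera call. They do not tell look-alikes from the thing itself.
- manip.find_in(camera, thing): "extent" ([left, top, width, height] in pixels, round what is visible of it).
The state is a dict: "t": time; "joint_pos": joint angles; "joint_vel": joint speeds; "joint_efforts": joint torques, N m; "eef_pos": TCP position; "orientation": TCP orientation; "wrist_force": force on the tool from outside, world axes, zero at the start; "moment": the same for the moment, N m; "finger_gap": finger opening in m.
Only numpy, scipy, OpenCV 4.12 (cv2) and the standard library are available. Lean on these libraries where they do the work, as an engineer would, in place of code of your own. Each camera call takes 0.05 s, during which the arm holds its last target. There are 200 camera calls.

## Working session

There is one attempt and no reset: what is moved stays moved. The work goes in short steps, Python scripts to look and compute and a tool call to move; the robot and the scene stay as the last step left them, time stands still between calls to the robot, and variables do not carry over. Pictures are saved under pics/ and viewed, about 12 in all and at most 16, crops included, and the job is handed in when it is done.

Besides the shell and the picture viewer there is one more tool, called after "Call:" in YAML: its name, and indented under it one key for each argument. servo_tool: Moves the arm, as the interface text tells. Its arguments: {"type":"object","properties":{"series":{"type":"array","items":{"type":"array","items":{"type":"number"}}}},"required":["series"]}

```bash
ls; mkdir -p pics; python3 - <<'E'
from station import manip
import cv2, numpy as np
np.set_printoptions(precision=4,suppress=True)
print(manip.get_state())
for n in ("scene","top"):
    im=manip.get_image(n); cv2.imwrite(f"pics/{n}0.png",im[:,:,::-1]); print(n,manip.get_calibration(n))
    for t in ["carton_a","weight_400","weight_300","weight_200","weight_100","scale","goods_tray_floor","weights_plate_floor","rails","tag","sauce_bottle","sauce_bowl","topping_jar"]:
        print(t,[(np.round(d["extent"]).astype(int).tolist(),round(d["score"],2)) for d in manip.find_in(n,t)][:6])
E
```

```text
pics
{'t': 0.0, 'joint_pos': array([ 1.4536,  0.2558,  0.107 , -0.0005, -1.4239, -0.2846]), 'joint_vel': array([ 0.    ,  0.0011, -0.0006,  0.0007,  0.0012,  0.0008]), 'joint_efforts': array([ -0.0002, -38.6623,  23.7949,   5.3654,  -0.006 ,   0.    ]), 'eef_pos': array([0.2149, 0.5061, 0.4038]), 'orientation': array([ 0.001 ,  0.9799, -0.1996, -0.0002]), 'wrist_force': array([-0.8553, -0.0539, -0.1462]), 'moment': array([0.0149, 0.0369, 0.0079]), 'finger_gap': 0.08552240687765673}
scene {'fx': 421.6892442451285, 'fy': 421.6892442451285, 'cx': 318.77913701448927, 'cy': 202.41572007781025, 'pose': array([[-0.3409, -0.751 ,  0.5654,  1.1215],
       [ 0.9401, -0.2679,  0.211 ,  0.2203],
       [-0.007 ,  0.6035,  0.7974,  0.8971],
       [ 0.    ,  0.    ,  0.    ,  1.    ]])}
carton_a [([454, 244, 32, 30], 0.87), ([415, 262, 37, 31], 0.82), ([420, 185, 34, 34], 0.74)]
weight_400 [([344, 208, 18, 24], 0.87), ([296, 136, 18, 23], 0.8), ([276, 158, 14, 9], 0.65), ([351, 182, 9, 18], 0.64)]
weight_300 [([344, 208, 18, 24], 0.87), ([296, 136, 18, 23], 0.8), ([276, 158, 14, 9], 0.65), ([351
[... 1464 characters left out ...]
 ([263, 193, 13, 16], 0.73), ([342, 286, 21, 17], 0.71), ([317, 248, 14, 16], 0.54), ([282, 252, 12, 11], 0.48)]
weight_100 [([353, 249, 17, 16], 0.78), ([263, 193, 13, 16], 0.73), ([342, 286, 21, 17], 0.71), ([317, 248, 14, 16], 0.54), ([282, 252, 12, 11], 0.48)]
scale [([238, 154, 130, 77], 0.89)]
goods_tray_floor [([236, 153, 55, 74], 0.59)]
weights_plate_floor [([333, 155, 39, 77], 0.93)]
rails [([405, 185, 70, 123], 0.93), ([186, 176, 28, 27], 0.48)]
tag [([428, 257, 28, 28], 0.74), ([291, 174, 40, 32], 0.67)]
sauce_bottle [([266, 106, 25, 40], 0.64)]
sauce_bowl [([328, 108, 35, 39], 0.59), ([184, 175, 27, 30], 0.41)]
topping_jar [([369, 131, 26, 29], 0.68), ([405, 184, 71, 124], 0.55)]
```

```bash
python3 - <<'E'
import cv2
a=cv2.imread("pics/top0.png")[95:320,140:490]; cv2.imwrite("pics/top0c.png",cv2.resize(a,None,fx=2.28,fy=2.28,interpolation=cv2.INTER_CUBIC))
a=cv2.imread("pics/scene0.png")[80:330,150:500]; cv2.imwrite("pics/scene0c.png",cv2.resize(a,None,fx=2.28,fy=2.28,interpolation=cv2.INTER_CUBIC))
E
```

```text
(no output)
```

View pics/top0c.png

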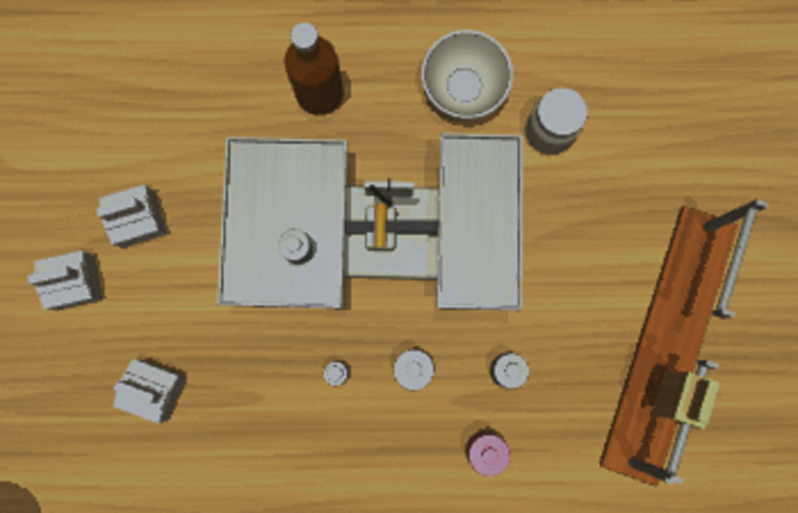

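View pics/scene0c.png

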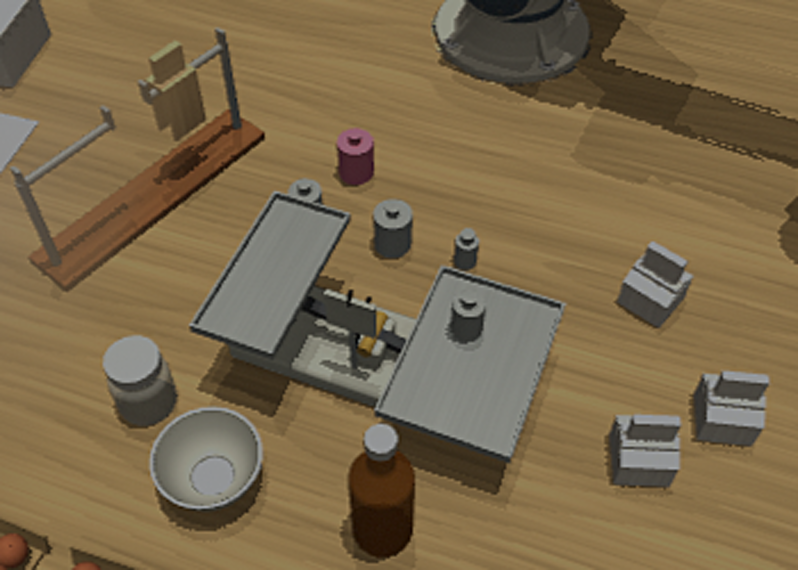

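```bash
cat > h.py <<'E'
import numpy as np, cv2
from station import manip
np.set_printoptions(precision=4,suppress=True)
C={n:manip.get_calibration(n) for n in("scene","top")}
def ray(n,u,v):
    c=C[n];d=c["pose"][:3,:3]@np.array([(u-c["cx"])/c["fx"],-(v-c["cy"])/c["fy"],-1]);return c["pose"][:3,3],d
def at(n,u,v,z):
    o,d=ray(n,u,v);return (o+d*(z-o[2])/d[2])[:2]
def proj(n,p):
    c=C[n];q=c["pose"][:3,:3].T@(np.array(p)-c["pose"][:3,3]);return np.array([c["cx"]-c["fx"]*q[0]/q[2],c["cy"]+c["fy"]*q[1]/q[2]])
def unc(px,py,x0,y0,s): return (px+.5)/s-.5+x0,(py+.5)/s-.5+y0
def crop(im,x0,y0,w,h,s): return cv2.resize(im[y0:y0+h,x0:x0+w],None,fx=s,fy=s,interpolation=cv2.INTER_CUBIC)
def rect(n,im,x0,x1,y0,y1,z,s=2000.):
    "world-rectified view at height z: right = -y, up = +x, s px/m"
    W=int((y1-y0)*s);H=int((x1-x0)*s)
    src=np.float32([proj(n,(x1,y1,z)),proj(n,(x1,y0,z)),proj(n,(x0,y0,z)),proj(n,(x0,y1,z))])
    M=cv2.getPerspectiveTransform(src,np.float32([[0,0],[W,0],[W,H],[0,H]]))
    return cv2.warpPerspective(im,M,(W,H),flags=cv2.INTER_CUBIC)
def toward(p,yaw):
    "shift in tool axes to world point p (TCP), and turn to bring tool x to world yaw (mod pi)"
    s=manip.get_state();w,x,y,z=s["orientation"]
    from scipy.spatial.transform import Rotation as R
    r=R.from_quat([x,y,z,w]).as_matrix();cur=np.arctan2(r[1,0],r[0,0])
    d=(yaw-cur+np.pi/2)%np.pi-np.pi/2
    print("eef",s["eef_pos"],"yaw",round(cur,4),"tilt",r[:2,2],"shift tool",r.T@(np.array(p)-s["eef_pos"]),"turn z",round(-d,4))
E
python3 - <<'E'
from h import *
def t(px,py,z): return at("top",*unc(px,py,140,95,2.28),z)
print("goods",[t(*p,.078) for p in[(228,138),(347,141),(343,308),(219,306)]])
print("plate",[t(*p,.118) for p in[(441,134),(521,136),(521,309),(438,309)]])
for n,p in dict(w100=(337,371,.052),w400=(413,368,.068),w300=(511,368,.064),w200=(294,243,.128),pink=(489,453,.068),tag=(703,400,.189),do=(760,206,.168),di=(727,315,.168),wi=(710,364,.168),wo=(674,480,.168),b1=(683,206,.012),b2=(601,467,.012),b3=(655,484,.012),bottle=(304,36,.19),bowl=(467,75,.05),jar=(559,110,.085)).items(): print(n,t(*p))
a=cv2.imread("pics/top0.png")
c1=rect("top",a,.28,.52,.27,.47,.085,2000)
c2=rect("top",a,.26,.50,-.42,-.22,.189,2000)
cv2.imwrite("pics/z1.png",np.hstack([c1,c2]))
# triangulate via both views
def tri(a,b):
    o1,d1=ray("top",*a);o2,d2=ray("scene",*b)
    s=np.linalg.lstsq(np.c_[d1,-d2],o2-o1,rcond=None)[0];return (o1+d1*s[0]+o2+d2*s[1])/2,np.linalg.norm(o1+d1*s[0]-o2-d2*s[1])
T=lambda a:unc(*a,140,95,2.28);S=lambda a:unc(*a,150,80,2.28)
for n,a,b in[("w400",(413,368),(392,207)),("w200",(294,243),(468,297)),("w100",(337,371),(467,234)),("di",(727,315),(107,113)),("wo",(674,480),(221,35)),("do",(760,206),(19,174)),("goodsNear-left",(219,306),(563,304)),("goodsfar r",(347,141),(376,410))]: print(n,tri(T(a),S(b)))
E
```

```text
goods [array([0.6975, 0.1821]), array([0.693, 0.046]), array([0.5018, 0.0505]), array([0.5051, 0.1887])]
plate [array([ 0.6895, -0.0595]), array([ 0.6866, -0.1474]), array([ 0.4964, -0.1423]), array([ 0.4971, -0.0535])]
w100 [0.4322 0.0588]
w400 [ 0.4348 -0.0271]
w300 [ 0.4339 -0.1372]
w200 [0.5681 0.0998]
pink [ 0.3411 -0.1101]
tag [ 0.4014 -0.3073]
do [ 0.5972 -0.3843]
di [ 0.4853 -0.3437]
wi [ 0.4362 -0.3237]
wo [ 0.3229 -0.2818]
b1 [ 0.6271 -0.358 ]
b2 [ 0.3186 -0.2463]
b3 [ 0.2987 -0.3085]
bottle [0.7739 0.084 ]
bowl [ 0.7803 -0.0953]
jar [ 0.7259 -0.1967]
w400 (array([ 0.4348, -0.027 ,  0.0706]), np.float64(0.00013503153411521362))
w200 (array([0.5682, 0.1004, 0.1269]), np.float64(0.0009140742979421279))
w100 (array([0.4316, 0.0606, 0.054 ]), np.float64(0.003955754638267274))
di (array([ 0.4853, -0.3454,  0.161 ]), np.float64(0.0020057051326704007))
wo (array([ 0.322 , -0.2836,  0.1615]), np.float64(0.0003822351876044327))
do (array([ 0.598 , -0.3861,  0.1611]), np.float64(0.0022796292201148504))
goodsNear-left (array([0.5054, 0.1894, 0.0744]), np.float64(9.009435226569843e-05))
goodsfar r (array([0.6927, 0.0474, 0.0775]), np.float64(0.0028892962094717095))
```

View pics/z1.png

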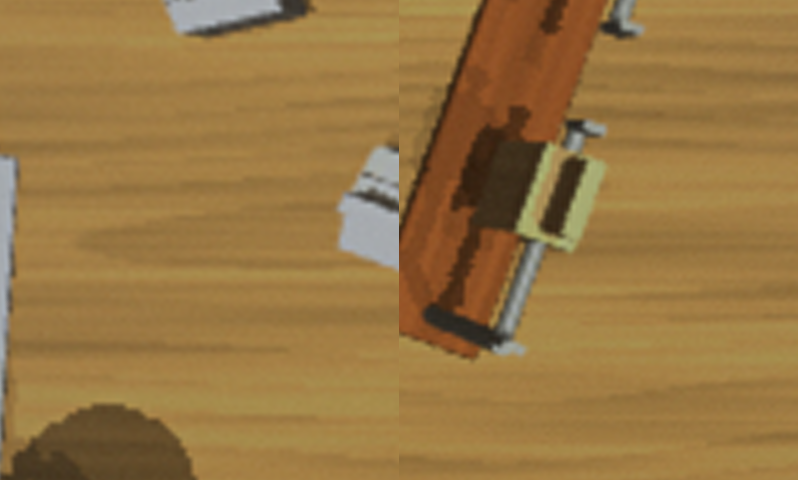

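```bash
python3 - <<'E'
from h import *
a=cv2.imread("pics/top0.png")
cv2.imwrite("pics/z2.png",rect("top",a,.36,.66,.22,.42,.085,2000))
toward((0.5681,.0998,.30),-.03)
E
```

```text
eef [0.2151 0.5062 0.4047] yaw -0.4018 tilt [ 0. -0.] shift tool [0.4839 0.236  0.1047] turn z -0.3718
```

View pics/z2.png

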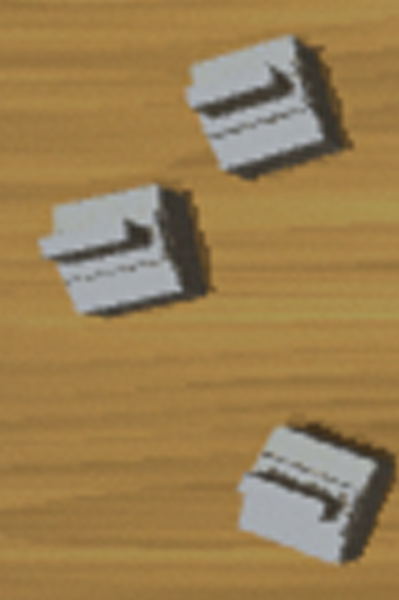

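Call:
servo_tool:
  series:
    - [0.0345, 0.0168, 0, 0, 0, 0, 0.065]
    - [0.0345, 0.0168, 0, 0, 0, 0, 0.065]
    - [0.0345, 0.0168, 0, 0, 0, 0, 0.065]
    - [0.0345, 0.0168, 0, 0, 0, 0, 0.065]
    - [0.0345, 0.0168, 0, 0, 0, 0, 0.065]
    - [0.0345, 0.0168, 0, 0, 0, 0, 0.065]
    - [0.0345, 0.0168, 0, 0, 0, 0, 0.065]
    - [0.0345, 0.0168, 0, 0, 0, 0, 0.065]

```text
t: 2.07
eef_pos: [0.4173, 0.2729, 0.405]
orientation: [-0.0, 0.98, -0.199, 0.0]
wrist_force: [-0.1, 0.1, 0.5]
finger_gap: 0.065
```

Call:
servo_tool:
  series:
    - [0.0345, 0.0168, 0, 0, 0, 0, 0.065]
    - [0.0345, 0.0168, 0, 0, 0, 0, 0.065]
    - [0.0345, 0.0168, 0, 0, 0, 0, 0.065]
    - [0.0345, 0.0168, 0, 0, 0, 0, 0.065]
    - [0.0345, 0.0168, 0, 0, 0, 0, 0.065]
    - [0.0345, 0.0168, 0, 0, 0, 0, 0.065]

```text
t: 2.57
eef_pos: [0.5686, 0.0991, 0.4048]
orientation: [-0.0, 0.98, -0.2, 0.0]
wrist_force: [0.1, 1.3, 0.1]
finger_gap: 0.065
```

Call:
servo_tool:
  series:
    - [0, 0, 0, 0, 0, -0.093, 0.065]
    - [0, 0, 0, 0, 0, -0.093, 0.065]
    - [0, 0, 0, 0, 0, -0.093, 0.065]
    - [0, 0, 0, 0, 0, -0.093, 0.065]
    - [0, 0, 0, 0, 0, 0, 0.065]

```text
t: 2.98
eef_pos: [0.5677, 0.1007, 0.4046]
orientation: [0.0, 1.0, -0.013, -0.0]
wrist_force: [0.7, -0.2, -0.3]
finger_gap: 0.0647
```

```bash
python3 - <<'E'
from h import *
toward((0.5681,.0998,.258),-.03)
print(manip.get_state()["joint_pos"])
E
```

```text
eef [0.5677 0.1007 0.4046] yaw -0.0269 tilt [-0.0002 -0.0001] shift tool [0.0004 0.0009 0.1466] turn z 0.0031
[ 0.4466  0.3083  0.1806 -0.     -1.4432  1.0973]
```

Call:
servo_tool:
  series:
    - [0, 0.001, 0.035, 0, 0, 0, 0.065]
    - [0, 0, 0.035, 0, 0, 0, 0.065]
    - [0, 0, 0.035, 0, 0, 0, 0.065]
    - [0, 0, 0.025, 0, 0, 0, 0.065]
    - [0, 0, 0.016, 0, 0, 0, 0.065]
    - [0, 0, 0, 0, 0, 0, 0.02]
    - [0, 0, 0, 0, 0, 0, 0.02]
    - [0, 0, 0, 0, 0, 0, 0.02]

```text
t: 3.65
eef_pos: [0.5682, 0.1001, 0.2603]
orientation: [-0.0, 1.0, -0.015, 0.001]
wrist_force: [-1.1, 0.2, 0.9]
finger_gap: 0.032
```

Call:
servo_tool:
  series:
    - [0, 0, 0, 0, 0, 0, 0.02]
    - [0, 0, 0, 0, 0, 0, 0.02]
    - [0, 0, -0.005, 0, 0, 0, 0.02]
    - [0, 0, -0.01, 0, 0, 0, 0.02]
    - [0, 0, -0.02, 0, 0, 0, 0.02]
    - [0, 0, -0.035, 0, 0, 0, 0.02]
    - [0, 0, -0.035, 0, 0, 0, 0.02]
    - [0, 0, -0.035, 0, 0, 0, 0.02]

```text
t: 4.32
eef_pos: [0.5671, 0.0996, 0.4013]
orientation: [-0.0, 1.0, -0.015, 0.0]
wrist_force: [0.9, 0.4, -2.4]
finger_gap: 0.032
```

```bash
python3 - <<'E'
from h import *
toward((0.43,.14,.258),-.03)
a=manip.get_image("scene");cv2.imwrite("pics/s1.png",crop(a[:,:,::-1],150,60,350,260,2.28))
E
```

```text
eef [0.5671 0.0996 0.4013] yaw -0.0299 tilt [0.0004 0.0001] shift tool [-0.1383 -0.0363  0.1432] turn z 0.0001
```

View pics/s1.png

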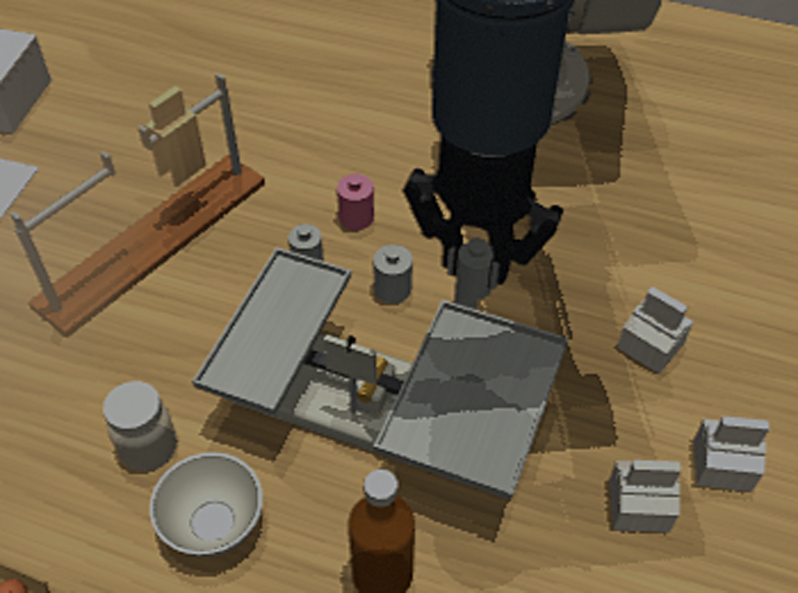

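Call:
servo_tool:
  series:
    - [-0.035, -0.009, 0, 0, 0, 0, 0.02]
    - [-0.035, -0.009, 0, 0, 0, 0, 0.02]
    - [-0.035, -0.009, 0, 0, 0, 0, 0.02]
    - [-0.033, -0.009, 0, 0, 0, 0, 0.02]
    - [0, 0, 0.04, 0, 0, 0, 0.02]
    - [0, 0, 0.04, 0, 0, 0, 0.02]
    - [0, 0, 0.04, 0, 0, 0, 0.02]
    - [0, 0, 0.04, 0, 0, 0, 0.02]

```text
t: 5.03
eef_pos: [0.4303, 0.14, 0.2385]
orientation: [-0.001, 1.0, -0.015, 0.001]
wrist_force: [0.8, 1.6, -2.8]
finger_gap: 0.0327
```

Call:
servo_tool:
  series:
    - [0, 0, 0.03, 0, 0, 0, 0.02]
    - [0, 0, 0.012, 0, 0, 0, 0.02]
    - [0, 0, 0.004, 0, 0, 0, 0.02]
    - [0, 0, 0.003, 0, 0, 0, 0.02]
    - [0, 0, 0.001, 0, 0, 0, 0.02]
    - [0, 0, 0, 0, 0, 0, 0.02]

```text
t: 5.53
eef_pos: [0.4314, 0.1403, 0.1903]
orientation: [-0.001, 1.0, -0.015, 0.001]
wrist_force: [0.4, 0.8, -1.2]
finger_gap: 0.032
```

Call:
servo_tool:
  series:
    - [0, 0, 0.001, 0, 0, 0, 0.02]
    - [0, 0, 0, 0, 0, 0, 0.055]
    - [0, 0, 0, 0, 0, 0, 0.055]
    - [0, 0, 0, 0, 0, 0, 0.055]
    - [0, 0, -0.03, 0, 0, 0, 0.055]
    - [0, 0, -0.04, 0, 0, 0, 0.055]
    - [0, 0, -0.04, 0, 0, 0, 0.055]
    - [0, 0, -0.04, 0, 0, 0, 0.055]

```text
t: 6.2
eef_pos: [0.4304, 0.1397, 0.3399]
orientation: [-0.0, 1.0, -0.015, 0.0]
wrist_force: [1.1, 1.6, 0.4]
finger_gap: 0.0551
```

Call:
servo_tool:
  series:
    - [0, 0, -0.04, 0, 0, 0, 0.055]
    - [-0.006, -0.034, 0, 0, 0, 0, 0.055]
    - [-0.006, -0.034, 0, 0, 0, 0, 0.055]
    - [-0.007, -0.034, 0, 0, 0, 0, 0.055]
    - [-0.007, -0.035, 0, 0, 0, 0, 0.055]
    - [0, 0, 0, 0, 0, 0.119, 0.055]
    - [0, 0, 0, 0, 0, 0.119, 0.055]
    - [0, 0, 0, 0, 0, 0.119, 0.055]

```text
t: 6.87
eef_pos: [0.4086, 0.2785, 0.3777]
orientation: [-0.0, 0.981, -0.194, 0.0]
wrist_force: [-0.0, -0.1, -0.1]
finger_gap: 0.0551
```

Call:
servo_tool:
  series:
    - [0, 0, 0, 0, 0, 0.119, 0.055]
    - [0, 0, 0, 0, 0, 0.119, 0.055]
    - [0, 0, 0, 0, 0, 0.119, 0.055]
    - [0, 0, 0, 0, 0, 0.119, 0.055]
    - [0, 0, 0, 0, 0, 0.119, 0.055]
    - [0, 0, 0, 0, 0, 0.119, 0.055]
    - [0, 0, 0, 0, 0, 0.119, 0.055]
    - [0, 0, 0, 0, 0, 0.119, 0.055]

```text
t: 7.53
eef_pos: [0.4088, 0.2777, 0.3779]
orientation: [-0.0, 0.782, -0.623, -0.0]
wrist_force: [-0.3, -0.2, 0.0]
finger_gap: 0.055
```

Call:
servo_tool:
  series:
    - [0, 0, 0, 0, 0, 0.119, 0.055]
    - [0, 0, 0, 0, 0, 0.119, 0.055]
    - [0, 0, 0, 0, 0, 0.119, 0.055]
    - [0, 0, 0, 0, 0, 0.119, 0.055]
    - [0, 0, 0, 0, 0, 0.119, 0.055]
    - [0, 0, 0, 0, 0, 0, 0.055]

```text
t: 8.03
eef_pos: [0.4088, 0.2777, 0.3779]
orientation: [0.0, -0.566, 0.824, 0.0]
wrist_force: [-0.5, 0.9, -1.4]
finger_gap: 0.0551
```

```bash
python3 - <<'E'
from h import *
toward((0.409,.278,.228),-.36-np.pi/2)
a=manip.get_image("scene");cv2.imwrite("pics/s2.png",a[:,:,::-1])
print([(np.round(d["extent"]).astype(int).tolist(),round(d["score"],2)) for d in manip.find_in("scene","carton_a")])
L=[]
for i in range(8):
    manip.get_image("top"); s=manip.get_state();L.append(np.r_[s["wrist_force"],s["joint_efforts"]])
print(np.mean(L,0),np.std(L,0))
E
```

```text
eef [0.4088 0.2777 0.3779] yaw -1.938 tilt [0.0004 0.0005] shift tool [-0.0003 -0.      0.1499] turn z -0.0073
[([418, 186, 39, 35], 0.69), ([453, 244, 36, 31], 0.62), ([157, 92, 109, 119], 0.15)]
[ -0.0007   0.191   -0.1516  -0.0012 -32.4481  23.3684   5.2688   0.0002
   0.0114] [0.3408 0.4536 0.536  0.0006 0.0035 0.0028 0.0005 0.0006 0.0267]
```

Call:
servo_tool:
  series:
    - [0, 0, 0.04, 0, 0, 0, 0.055]
    - [0, 0, 0.04, 0, 0, 0, 0.055]
    - [0, 0, 0.04, 0, 0, 0, 0.055]
    - [0, 0, 0.02, 0, 0, 0, 0.055]
    - [0, 0, 0.01, 0, 0, 0, 0.055]
    - [0, 0, 0, 0, 0, 0, 0]
    - [0, 0, 0, 0, 0, 0, 0]
    - [0, 0, 0, 0, 0, 0, 0]

```text
t: 9.2
eef_pos: [0.4093, 0.2781, 0.2289]
orientation: [0.001, -0.568, 0.823, 0.0]
wrist_force: [0.4, 0.2, 0.3]
finger_gap: 0.0188
```

Call:
servo_tool:
  series:
    - [0, 0, 0, 0, 0, 0, 0]
    - [0, 0, 0, 0, 0, 0, 0]
    - [0, 0, 0, 0, 0, 0, 0]
    - [0, 0, -0.01, 0, 0, 0, 0]
    - [0, 0, -0.02, 0, 0, 0, 0]
    - [0, 0, -0.04, 0, 0, 0, 0]
    - [0, 0, -0.04, 0, 0, 0, 0]
    - [0, 0, -0.04, 0, 0, 0, 0]

```text
t: 9.87
eef_pos: [0.4083, 0.2771, 0.3794]
orientation: [-0.0, -0.568, 0.823, -0.0]
wrist_force: [1.1, 1.4, -0.5]
finger_gap: 0.0089
```

```bash
python3 - <<'E'
from h import *
L=[]
for i in range(6):
    a=manip.get_image("scene"); s=manip.get_state();L.append(np.r_[s["wrist_force"],s["joint_efforts"]])
print(np.mean(L,0),np.std(L,0),s["finger_gap"])
cv2.imwrite("pics/s3.png",a[:,:,::-1])
toward((0.5985,.0868,.32),-.03-np.pi/2)
E
```

```text
[  0.3478   0.5269  -0.3049   0.107  -30.9237  22.6302   4.9747  -0.2785
  -0.    ] [1.5952 0.8981 4.2933 0.3323 7.4082 5.1474 1.6421 0.4307 0.0004] 0.008852308882980504
eef [0.4084 0.2774 0.3764] yaw -1.934 tilt [-0.0021 -0.0012] shift tool [ 0.1105 -0.2455  0.0563] turn z -0.3332
```

```bash
cat >> h.py <<'E'
def eff(n=3):
    for i in range(n): manip.get_image("scene")
    s=manip.get_state(); print("eff",s["joint_efforts"][1:4],s["joint_pos"][:3],"gap",s["finger_gap"],"t",s["t"])
E
python3 -c "
from h import *
eff(1);eff(1);toward((0.5985,.0868,.32),-.03-np.pi/2)"
```

```text
eff [-33.6548  24.093    5.4602] [ 0.9144  0.1559 -0.0901] gap 0.008872301761290027 t 10.2167
eff [-33.3832  23.8878   5.4247] [ 0.9144  0.1561 -0.09  ] gap 0.009039403871359694 t 10.2667
eef [0.4085 0.2774 0.3762] yaw -1.9339 tilt [-0.0022 -0.0022] shift tool [ 0.1106 -0.2454  0.0562] turn z -0.3331
```

Call:
servo_tool:
  series:
    - [0.0158, -0.035, 0, 0, 0, 0, 0]
    - [0.0158, -0.035, 0, 0, 0, 0, 0]
    - [0.0158, -0.035, 0, 0, 0, 0, 0]
    - [0.0158, -0.035, 0, 0, 0, 0, 0]
    - [0.0158, -0.035, 0, 0, 0, 0, 0]
    - [0.0158, -0.035, 0, 0, 0, 0, 0]
    - [0.0158, -0.0354, 0, 0, 0, 0, 0]
    - [0, 0, 0, 0, 0, -0.111, 0]

```text
t: 10.93
eef_pos: [0.6022, 0.0826, 0.3748]
orientation: [-0.002, -0.611, 0.792, -0.0]
wrist_force: [-1.1, 1.7, -1.7]
finger_gap: 0.0093
```

Call:
servo_tool:
  series:
    - [0, 0, 0, 0, 0, -0.111, 0]
    - [0, 0, 0, 0, 0, -0.111, 0]
    - [0, 0, 0.025, 0, 0, 0, 0]
    - [0, 0, 0.02, 0, 0, 0, 0]
    - [0, 0, 0, 0, 0, 0, 0]
    - [0, 0, 0, 0, 0, 0, 0]

```text
t: 11.43
eef_pos: [0.5987, 0.087, 0.331]
orientation: [-0.002, -0.696, 0.718, 0.001]
wrist_force: [0.5, -0.5, -0.1]
finger_gap: 0.0092
```

```bash
python3 - <<'E'
from h import *
eff(1)
toward((0.5985,.0868,.318),-.03-np.pi/2)
a=manip.get_image("scene");b=manip.get_image("top")
cv2.imwrite("pics/s4.png",np.hstack([crop(a[:,:,::-1],290,100,130,200,3),crop(b[:,:,::-1],220,110,130,200,3)]))
E
```

```text
eff [-44.5846  22.396    5.0803] [0.4024 0.3933 0.1208] gap 0.008914729687032332 t 11.4833
eef [0.5991 0.0871 0.3327] yaw -1.6005 tilt [-0.0008 -0.0012] shift tool [0.0003 0.0006 0.0147] turn z 0.0002
```

View pics/s4.png

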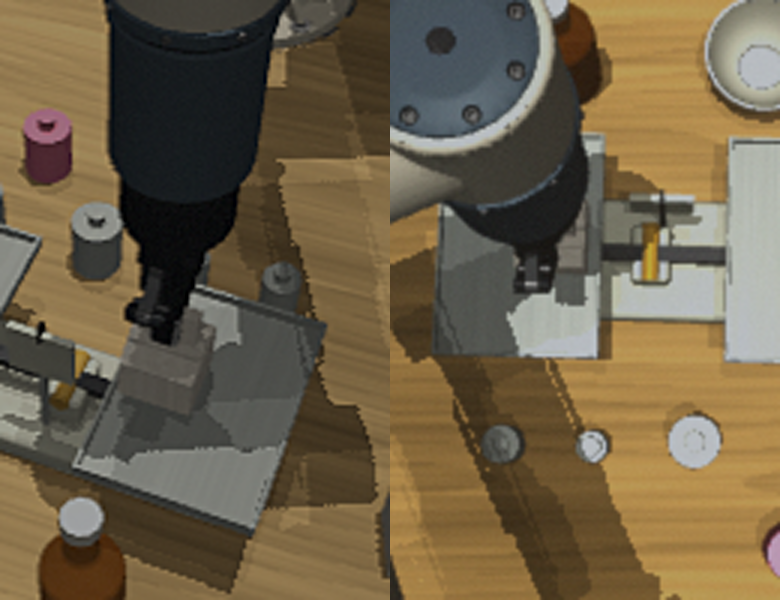

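Call:
servo_tool:
  series:
    - [0, 0, 0.008, 0, 0, 0, 0]
    - [0, 0, 0.006, 0, 0, 0, 0]
    - [0, 0, 0.004, 0, 0, 0, 0]
    - [0, 0, 0.004, 0, 0, 0, 0]
    - [0, 0, 0.004, 0, 0, 0, 0]
    - [0, 0, 0.004, 0, 0, 0, 0]
    - [0, 0, 0.003, 0, 0, 0, 0]
    - [0, 0, 0, 0, 0, 0, 0]

```text
t: 12.25
eef_pos: [0.5989, 0.0871, 0.299]
orientation: [-0.0, -0.696, 0.718, 0.0]
wrist_force: [0.6, 0.2, -0.1]
finger_gap: 0.0089
```

Call:
servo_tool:
  series:
    - [0, 0, 0, 0, 0, 0, 0.02]
    - [0, 0, 0, 0, 0, 0, 0.03]
    - [0, 0, 0, 0, 0, 0, 0.04]
    - [0, 0, 0, 0, 0, 0, 0.05]
    - [0, 0, -0.015, 0, 0, 0, 0.05]
    - [0, 0, -0.03, 0, 0, 0, 0.05]
    - [0, 0, -0.04, 0, 0, 0, 0.05]
    - [0, 0, -0.04, 0, 0, 0, 0.05]

```text
t: 12.92
eef_pos: [0.5985, 0.087, 0.4256]
orientation: [-0.001, -0.696, 0.718, 0.0]
wrist_force: [0.9, 0.9, 1.3]
finger_gap: 0.0503
```

```bash
python3 - <<'E'
from h import *
toward((0.5415,.378,.4),.205-np.pi/2)
E
```

```text
eef [0.5985 0.087  0.4256] yaw -1.6008 tilt [-0.002  -0.0009] shift tool [-0.2892  0.0657  0.0254] turn z -0.235
```

Call:
servo_tool:
  series:
    - [-0.0361, 0.0082, 0.0, 0, 0, 0, 0.055]
    - [-0.0361, 0.0082, 0.0, 0, 0, 0, 0.055]
    - [-0.0361, 0.0082, 0.0, 0, 0, 0, 0.055]

```text
t: 13.17
eef_pos: [0.5772, 0.1968, 0.4258]
orientation: [0.001, -0.696, 0.718, -0.0]
wrist_force: [0.4, -0.0, -0.8]
finger_gap: 0.0547
```

```bash
python3 - <<'E'
from h import *
b=manip.get_image("top");a=manip.get_image("scene")
for n in("top","scene"): print(n,[(np.round(d["extent"]).astype(int).tolist(),round(d["score"],2)) for d in manip.find_in(n,"carton_a")])
cv2.imwrite("pics/t5.png",np.hstack([crop(b[:,:,::-1],140,130,160,120,2.5),crop(a[:,:,::-1],290,130,160,120,2.5)]))
toward((0.5415,.378,.4),.205-np.pi/2)
E
```

```text
top [([264, 178, 21, 28], 0.88), ([155, 206, 32, 26], 0.74), ([188, 197, 6, 6], 0.38)]
scene [([418, 262, 30, 30], 0.74), ([452, 241, 38, 35], 0.69), ([328, 205, 36, 37], 0.65), ([300, 267, 31, 56], 0.43)]
eef [0.5773 0.1971 0.4246] yaw -1.5988 tilt [-0.0002 -0.0003] shift tool [-0.1799  0.0409  0.0245] turn z -0.233
```

View pics/t5.png

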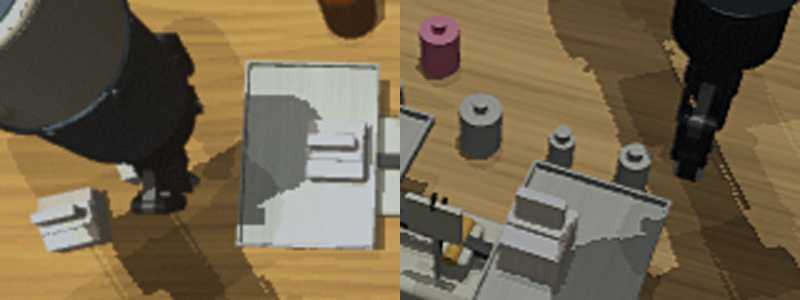

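Call:
servo_tool:
  series:
    - [-0.036, 0.0082, 0.005, 0, 0, 0, 0.055]
    - [-0.036, 0.0082, 0.005, 0, 0, 0, 0.055]
    - [-0.036, 0.0082, 0.005, 0, 0, 0, 0.055]
    - [-0.036, 0.0082, 0.005, 0, 0, 0, 0.055]
    - [-0.036, 0.0082, 0.005, 0, 0, 0, 0.055]
    - [0, 0, 0, 0, 0, -0.1165, 0.055]
    - [0, 0, 0, 0, 0, -0.1165, 0.055]
    - [0, 0, 0, 0, 0, 0, 0.055]

```text
t: 14.03
eef_pos: [0.5424, 0.3769, 0.3993]
orientation: [0.0, 0.776, -0.63, 0.0]
wrist_force: [0.1, -0.4, 0.1]
finger_gap: 0.0552
```

```bash
python3 - <<'E'
from h import *
eff(4);eff(4)
toward((0.5415,.378,.228),.205-np.pi/2)
E
```

```text
eff [-51.0887  24.0013   5.4081] [0.8425 0.4824 0.4305] gap 0.05516534414437745 t 14.2333
eff [-51.3223  24.0341   5.4228] [0.8433 0.4826 0.4306] gap 0.05500700402049345 t 14.4333
eef [0.5422 0.3768 0.3999] yaw -1.3695 tilt [0.0002 0.0002] shift tool [-0.0013  0.0005  0.1719] turn z -0.0037
```

Call:
servo_tool:
  series:
    - [-0.001, 0, 0.04, 0, 0, 0, 0.055]
    - [0, 0, 0.04, 0, 0, 0, 0.055]
    - [0, 0, 0.04, 0, 0, 0, 0.055]
    - [0, 0, 0.03, 0, 0, 0, 0.04]
    - [0, 0, 0.015, 0, 0, 0, 0.03]
    - [0, 0, 0.007, 0, 0, 0, 0.0]
    - [0, 0, 0, 0, 0, 0, 0]
    - [0, 0, 0, 0, 0, 0, 0]

```text
t: 15.1
eef_pos: [0.5419, 0.3783, 0.2283]
orientation: [-0.0, 0.775, -0.632, -0.0]
wrist_force: [0.3, 0.7, -3.0]
finger_gap: 0.009
```

Call:
servo_tool:
  series:
    - [0, 0, 0, 0, 0, 0, 0]
    - [0, 0, 0, 0, 0, 0, 0]
    - [0, 0, 0, 0, 0, 0, 0]
    - [0, 0, -0.012, 0, 0, 0, 0]
    - [0, 0, -0.04, 0, 0, 0, 0]
    - [0, 0, -0.04, 0, 0, 0, 0]
    - [0, 0, -0.04, 0, 0, 0, 0]
    - [0, 0, -0.04, 0, 0, 0, 0]

```text
t: 15.77
eef_pos: [0.5415, 0.3779, 0.4016]
orientation: [0.0, 0.775, -0.632, -0.0]
wrist_force: [0.8, 0.8, -4.0]
finger_gap: 0.009
```

Call:
servo_tool:
  series:
    - [0, 0, 0, 0, 0, 0, 0]
    - [0, 0, 0, 0, 0, 0, 0]
    - [0, 0, 0, 0, 0, 0, 0]
    - [0, 0, 0, 0, 0, 0, 0]

```text
t: 16.1
eef_pos: [0.5415, 0.3782, 0.3972]
orientation: [0.002, 0.775, -0.632, -0.001]
wrist_force: [-0.3, -1.2, -4.4]
finger_gap: 0.009
```

```bash
python3 - <<'E'
from h import *
eff(4);eff(4)
toward((0.6553,.1452,.32),-.03-np.pi/2)
E
```

```text
eff [-53.25    25.1158   5.8442] [0.8453 0.485  0.4305] gap 0.008852864221471277 t 16.3
eff [-53.1068  25.1263   5.8526] [0.8453 0.4842 0.4318] gap 0.009090618783617105 t 16.5
eef [0.5418 0.3783 0.3994] yaw -1.3678 tilt [-0.0003 -0.0004] shift tool [ 0.2511 -0.0642  0.0794] turn z 0.233
```

Call:
servo_tool:
  series:
    - [0.0359, -0.0092, -0.002, 0, 0, 0, 0]
    - [0.0359, -0.0092, -0.002, 0, 0, 0, 0]
    - [0.0359, -0.0092, -0.002, 0, 0, 0, 0]
    - [0.0359, -0.0092, -0.002, 0, 0, 0, 0]
    - [0.0359, -0.0092, -0.002, 0, 0, 0, 0]
    - [0.0359, -0.0092, 0, 0, 0, 0, 0]
    - [0.0359, -0.0092, 0, 0, 0, 0, 0]
    - [0, 0, 0, 0, 0, 0.1165, 0]

```text
t: 17.17
eef_pos: [0.6577, 0.1389, 0.4096]
orientation: [0.001, 0.736, -0.677, 0.001]
wrist_force: [0.0, 1.4, -2.8]
finger_gap: 0.0089
```

Call:
servo_tool:
  series:
    - [0, 0, 0, 0, 0, 0.1165, 0]
    - [0, 0, 0.03, 0, 0, 0, 0]
    - [0, 0, 0.03, 0, 0, 0, 0]
    - [0, 0, 0.015, 0, 0, 0, 0]
    - [0, 0, 0.005, 0, 0, 0, 0]
    - [0, 0, 0, 0, 0, 0, 0]
    - [0, 0, 0, 0, 0, 0, 0]

```text
t: 17.75
eef_pos: [0.656, 0.1451, 0.3311]
orientation: [0.001, -0.697, 0.718, -0.001]
wrist_force: [-0.2, 0.3, -1.4]
finger_gap: 0.0091
```

```bash
python3 - <<'E'
from h import *
toward((0.6553,.1452,.3),-.03-np.pi/2)
E
```

```text
eef [0.656  0.1451 0.3311] yaw -1.6005 tilt [ 0.0021 -0.0001] shift tool [-0.      0.0007  0.031 ] turn z 0.0003
```

Call:
servo_tool:
  series:
    - [0, 0.0005, 0.012, 0, 0, 0, 0]
    - [0, 0, 0.01, 0, 0, 0, 0]
    - [0, 0, 0.006, 0, 0, 0, 0]
    - [0, 0, 0.003, 0, 0, 0, 0]
    - [0, 0, 0.002, 0, 0, 0, 0]
    - [0, 0, 0.001, 0, 0, 0, 0]
    - [0, 0, 0, 0, 0, 0, 0]

```text
t: 18.33
eef_pos: [0.6552, 0.1452, 0.2959]
orientation: [0.0, -0.696, 0.718, -0.0]
wrist_force: [-0.7, 0.1, -1.4]
finger_gap: 0.0089
```

Call:
servo_tool:
  series:
    - [0, 0, 0, 0, 0, 0, 0.02]
    - [0, 0, 0, 0, 0, 0, 0.03]
    - [0, 0, 0, 0, 0, 0, 0.04]
    - [0, 0, 0, 0, 0, 0, 0.05]
    - [0, 0, -0.015, 0, 0, 0, 0.05]
    - [0, 0, -0.03, 0, 0, 0, 0.055]
    - [0, 0, -0.04, 0, 0, 0, 0.055]
    - [0, 0, -0.04, 0, 0, 0, 0.055]

```text
t: 19.0
eef_pos: [0.6547, 0.1449, 0.4218]
orientation: [-0.001, -0.696, 0.718, 0.0]
wrist_force: [1.7, 0.6, 1.3]
finger_gap: 0.0548
```

```bash
python3 - <<'E'
from h import *
b=manip.get_image("top");a=manip.get_image("scene")
for n in("top","scene"): print(n,[(np.round(d["extent"]).astype(int).tolist(),round(d["score"],2)) for d in manip.find_in(n,"carton_a")])
cv2.imwrite("pics/t6.png",np.hstack([crop(b[:,:,::-1],140,130,160,120,2.5),crop(a[:,:,::-1],290,130,160,120,2.5)]))
toward((0.618,.304,.4),.311-np.pi/2)
E
```

```text
top [([184, 178, 27, 28], 0.9), ([242, 157, 26, 25], 0.67)]
scene [([345, 238, 34, 38], 0.88), ([420, 264, 32, 29], 0.71), ([328, 206, 34, 37], 0.59)]
eef [0.6551 0.145  0.4227] yaw -1.6008 tilt [0.0036 0.0018] shift tool [-0.1577  0.0419  0.0229] turn z -0.341
```

Call:
servo_tool:
  series:
    - [-0.0315, 0.0084, 0.0045, 0, 0, 0, 0.06]
    - [-0.0315, 0.0084, 0.0045, 0, 0, 0, 0.06]
    - [-0.0315, 0.0084, 0.0045, 0, 0, 0, 0.06]
    - [-0.0315, 0.0084, 0.0045, 0, 0, 0, 0.06]
    - [-0.0315, 0.0084, 0.0045, 0, 0, 0, 0.06]
    - [0, 0, 0, 0, 0, -0.1137, 0.06]
    - [0, 0, 0, 0, 0, -0.1137, 0.06]
    - [0, 0, 0, 0, 0, -0.1137, 0.06]

```text
t: 19.87
eef_pos: [0.6173, 0.3048, 0.3961]
orientation: [0.002, 0.81, -0.586, -0.001]
wrist_force: [-0.5, -1.0, -0.1]
finger_gap: 0.0601
```

Call:
servo_tool:
  series:
    - [0, 0, 0, 0, 0, 0, 0.06]
    - [0, 0, 0, 0, 0, 0, 0.06]
    - [0, 0, 0, 0, 0, 0, 0.06]
    - [0, 0, 0, 0, 0, 0, 0.06]

```text
t: 20.2
eef_pos: [0.6178, 0.3036, 0.3978]
orientation: [0.0, 0.807, -0.59, -0.0]
wrist_force: [-0.4, -0.3, -0.2]
finger_gap: 0.0601
```

```bash
python3 - <<'E'
from h import *
eff(1);eff(4)
toward((0.618,.304,.228),.311-np.pi/2)
E
```

```text
eff [-54.4236  23.9983   5.4119] [0.6829 0.5456 0.529 ] gap 0.06007971840067567 t 20.25
eff [-54.5142  24.0436   5.4226] [0.683  0.5455 0.5294] gap 0.059811167336763636 t 20.45
eef [0.6178 0.3037 0.3982] yaw -1.2604 tilt [-0.  0.] shift tool [-0.0002 -0.0003  0.1702] turn z -0.0006
```

View pics/t6.png

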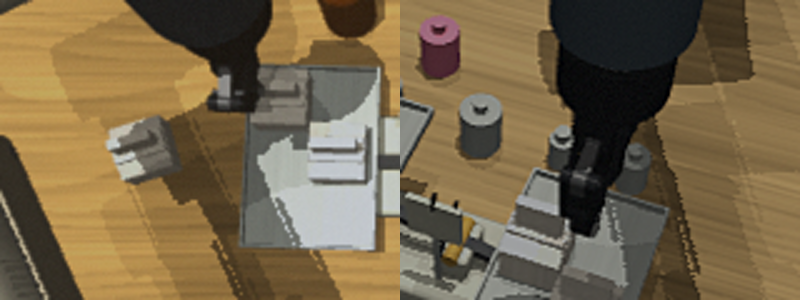

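Call:
servo_tool:
  series:
    - [0, 0, 0.04, 0, 0, 0, 0.06]
    - [0, 0, 0.04, 0, 0, 0, 0.055]
    - [0, 0, 0.04, 0, 0, 0, 0.055]
    - [0, 0, 0.03, 0, 0, 0, 0.04]
    - [0, 0, 0.013, 0, 0, 0, 0.03]
    - [0, 0, 0.007, 0, 0, 0, 0.0]
    - [0, 0, 0, 0, 0, 0, 0]
    - [0, 0, 0, 0, 0, 0, 0]

```text
t: 21.12
eef_pos: [0.627, 0.3071, 0.2498]
orientation: [-0.021, 0.809, -0.587, 0.013]
wrist_force: [10.5, 1.0, 48.4]
finger_gap: 0.0003
```

Call:
servo_tool:
  series:
    - [0, 0, 0, 0, 0, 0, 0]
    - [0, 0, 0, 0, 0, 0, 0]
    - [0, 0, 0, 0, 0, 0, 0]
    - [0, 0, -0.012, 0, 0, 0, 0]
    - [0, 0, -0.04, 0, 0, 0, 0]
    - [0, 0, -0.04, 0, 0, 0, 0]
    - [0, 0, -0.04, 0, 0, 0, 0]
    - [0, 0, -0.038, 0, 0, 0, 0]

```text
t: 21.78
eef_pos: [0.6175, 0.3034, 0.401]
orientation: [-0.001, 0.808, -0.589, 0.0]
wrist_force: [-0.1, 1.0, 1.2]
finger_gap: 0.0005
```

Call:
servo_tool:
  series:
    - [0, 0, 0, 0, 0, 0, 0]
    - [0, 0, 0, 0, 0, 0, 0]
    - [0, 0, 0, 0, 0, 0, 0]
    - [0, 0, 0, 0, 0, 0, 0]
    - [0, 0, 0, 0, 0, 0, 0]

```text
t: 22.2
eef_pos: [0.6177, 0.3038, 0.3965]
orientation: [0.001, 0.808, -0.589, -0.001]
wrist_force: [-0.1, 0.2, 0.1]
finger_gap: 0.0003
```

```bash
python3 - <<'E'
from h import *
eff(4);eff(4)
toward((0.5453,.1485,.4),-.03-np.pi/2)
E
```

```text
eff [-54.4764  23.9915   5.4135] [0.6832 0.5461 0.5288] gap 2.8474417235758007e-05 t 22.4
eff [-54.4667  24.0234   5.4198] [0.6832 0.5456 0.5294] gap -0.0002640043132557006 t 22.6
eef [0.6178 0.3038 0.3981] yaw -1.2597 tilt [-0.0001 -0.0001] shift tool [ 0.1256  0.1166 -0.0019] turn z 0.3411
```

Call:
servo_tool:
  series:
    - [0.035, 0.03, 0, 0, 0, 0, 0.055]
    - [0.035, 0.03, 0, 0, 0, 0, 0.055]
    - [0.035, 0.03, 0, 0, 0, 0, 0.055]
    - [0.02, 0.026, 0, 0, 0, 0, 0.055]
    - [0, 0.04, 0, 0, 0, 0, 0.055]
    - [0, 0.04, 0, 0, 0, 0, 0.055]

```text
t: 23.1
eef_pos: [0.4736, 0.1353, 0.3978]
orientation: [0.0, 0.807, -0.59, 0.0]
wrist_force: [0.2, 1.2, 1.2]
finger_gap: 0.0551
```

```bash
python3 - <<'E'
from h import *
b=manip.get_image("top");a=manip.get_image("scene")
for n in("top","scene"): print(n,[(np.round(d["extent"]).astype(int).tolist(),round(d["score"],2)) for d in manip.find_in(n,"carton_a")])
c=crop(rect("top",b,.53,.73,.22,.42,.085,2000),0,0,400,400,1)[:,:,::-1]
cv2.imwrite("pics/t7.png",np.hstack([c,cv2.resize(a[:,:,::-1][200:320,290:410+70],(380,240))[:, :].copy() if 0 else crop(a[:,:,::-1],360,210,130,133,3)[:400]]))
toward((0.618,.304,.4),.311-np.pi/2)
E
```

```text
top [([241, 158, 29, 22], 0.94), ([265, 178, 22, 28], 0.93), ([189, 165, 26, 21], 0.88)]
scene [([330, 207, 34, 39], 0.89), ([345, 238, 35, 39], 0.58), ([410, 280, 32, 28], 0.56)]
eef [0.4737 0.1365 0.3992] yaw -1.2594 tilt [0.0018 0.0009] shift tool [-0.1152 -0.1886 -0.0004] turn z 0.0004
```

View pics/t7.png

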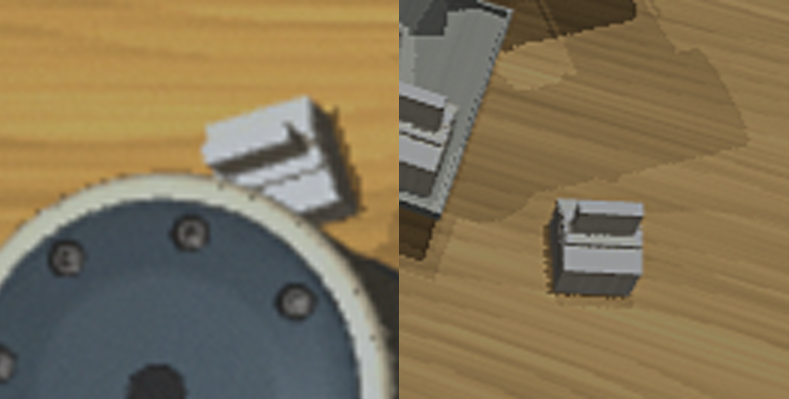

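```bash
python3 - <<'E'
from h import *
f=lambda p,z:at("scene",*unc(p[0]-399,p[1],360,210,3),z)
for p,z in[((572,202),.085),((642,203),.085),((642,208),.085),((582,214),.085),((567,267),.04),((642,270),.04),((562,297),.0),((638,296),.0)]: print(p,f(p,z))
a=cv2.imread("pics/t7.png")
print("top left end",.73-157/2000,.42-207/2000)
p=cv2.resize(a[185:310,530:660],None,fx=6,fy=6,interpolation=cv2.INTER_CUBIC);
cv2.imwrite("pics/t7b.png",np.hstack([p[:600,:400*2][:, :500],cv2.resize(a[80:230,190:290],(300,450)).repeat(1,0) if 0 else cv2.copyMakeBorder(cv2.resize(a[85:225,195:370],None,fx=1.6,fy=1.6),0,600-224,0,0,cv2.BORDER_CONSTANT)]))
E
```

```text
(572, 202) [0.6621 0.2706]
(642, 203) [0.6462 0.3173]
(642, 208) [0.6501 0.318 ]
(582, 214) [0.669  0.2792]
(567, 267) [0.6893 0.2808]
(642, 270) [0.6733 0.3322]
(562, 297) [0.694  0.2852]
(638, 296) [0.6741 0.3383]
top left end 0.6515 0.3165
```

View pics/t7b.png

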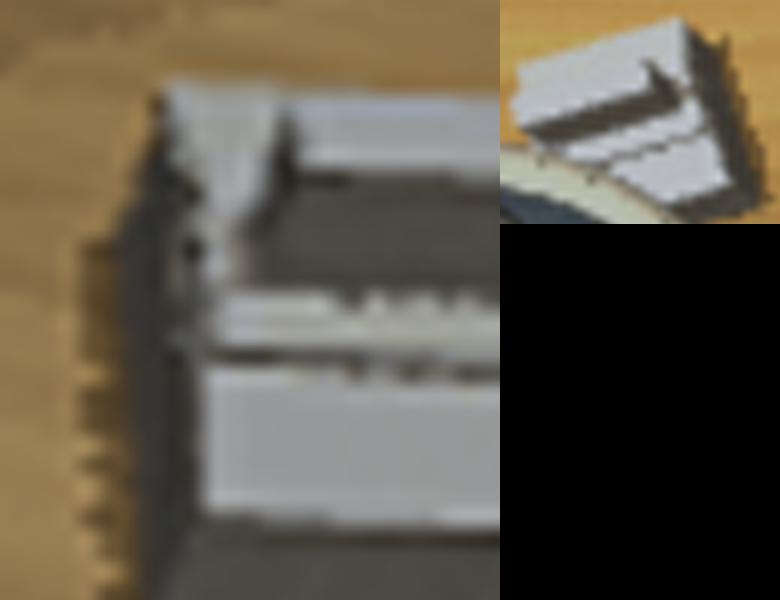

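Call:
servo_tool:
  series:
    - [-0.0162, -0.0371, 0, 0, 0, 0, 0.055]
    - [-0.0162, -0.0371, 0, 0, 0, 0, 0.055]
    - [-0.0162, -0.0371, 0, 0, 0, 0, 0.055]
    - [-0.0162, -0.0371, 0, 0, 0, 0, 0.055]
    - [-0.0162, -0.0371, 0, 0, 0, 0, 0.055]
    - [-0.0162, -0.0371, 0, 0, 0, -0.023, 0.055]
    - [0, 0, 0.04, 0, 0, 0, 0.055]
    - [0, 0, 0.03, 0, 0, 0, 0.055]

```text
t: 23.97
eef_pos: [0.6608, 0.3014, 0.3256]
orientation: [-0.003, 0.815, -0.579, 0.001]
wrist_force: [-0.3, 0.2, -3.0]
finger_gap: 0.0553
```

Call:
servo_tool:
  series:
    - [0, 0, 0, 0, 0, 0, 0.055]
    - [0, 0, 0, 0, 0, 0, 0.055]
    - [0, 0, 0, 0, 0, 0, 0.055]

```text
t: 24.22
eef_pos: [0.6574, 0.2976, 0.3305]
orientation: [-0.001, 0.815, -0.58, 0.001]
wrist_force: [-0.5, 0.6, 1.4]
finger_gap: 0.0554
```

```bash
python3 - <<'E'
from h import *
toward((0.656,.297,.228),.335-np.pi/2);eff(3)
b=manip.get_image("top");a=manip.get_image("scene")
for n in("top","scene"): print(n,[(np.round(d["extent"]).astype(int).tolist(),round(d["score"],2)) for d in manip.find_in(n,"carton_a")])
cv2.imwrite("pics/t8.png",crop(a[:,:,::-1],350,170,150,130,4))
E
```

```text
eef [0.6574 0.2976 0.3305] yaw -1.2366 tilt [0.0031 0.0001] shift tool [0.     0.0019 0.1024] turn z -0.0008
eff [-57.3898  23.6492   5.3511] [0.6412 0.6274 0.5039] gap 0.054864455889003204 t 24.3667
top [([192, 162, 21, 28], 0.96), ([242, 158, 24, 26], 0.84), ([266, 179, 18, 28], 0.72)]
scene [([346, 238, 33, 38], 0.9), ([327, 206, 33, 38], 0.87)]
```

View pics/t8.png

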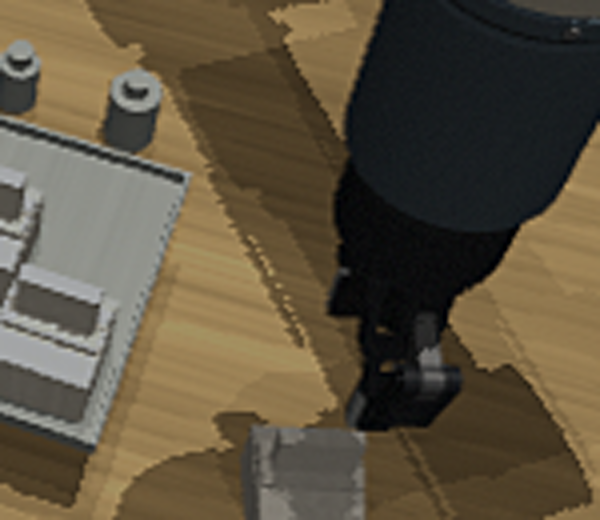

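```bash
python3 - <<'E'
from h import *
psi=.335;R=np.array([[np.cos(psi),-np.sin(psi)],[np.sin(psi),np.cos(psi)]])
for n,(sx,sy,s) in dict(scene=(350,170,4),scene7=(360,210,3)).items():
  for l in[(-.005,-.022,.085),(-.005,.022,.085),(.005,-.022,.085),(.005,.022,.085),(.028,-.028,.04),(.028,.028,.04),(.028,-.028,0),(.028,.028,0)]:
    p=np.r_[np.array([.656,.297])+R@l[:2],l[2]];u=proj("scene",p);print(n,l,((u-[sx,sy])*s+[399*(n=="scene7"),0]).round(0))
print((proj("scene",(.6574,.2976,.3305-.173))-[350,170])*4)
b=manip.get_image("top");cv2.imwrite("pics/t8b.png",rect("top",b,.58,.73,.22,.37,.085,3000)[:,:,::-1])
E
```

```text
scene (-0.005, -0.022, 0.085) [278. 424.]
scene (-0.005, 0.022, 0.085) [361. 425.]
scene (0.005, -0.022, 0.085) [281. 442.]
scene (0.005, 0.022, 0.085) [364. 442.]
scene (0.028, -0.028, 0.04) [260. 518.]
scene (0.028, 0.028, 0.04) [364. 519.]
scene (0.028, -0.028, 0) [247. 548.]
scene (0.028, 0.028, 0) [348. 549.]
scene7 (-0.005, -0.022, 0.085) [578. 198.]
scene7 (-0.005, 0.022, 0.085) [640. 199.]
scene7 (0.005, -0.022, 0.085) [579. 211.]
scene7 (0.005, 0.022, 0.085) [642. 212.]
scene7 (0.028, -0.028, 0.04) [564. 268.]
scene7 (0.028, 0.028, 0.04) [642. 269.]
scene7 (0.028, -0.028, 0) [554. 291.]
scene7 (0.028, 0.028, 0) [630. 292.]
[351.4835 368.8119]
```

Call:
servo_tool:
  series:
    - [0, 0.001, 0.035, 0, 0, 0, 0.065]
    - [0, 0, 0.03, 0, 0, 0, 0.065]
    - [0, 0, 0.012, 0, 0, 0, 0.065]
    - [0, 0, 0, 0, 0, 0, 0.065]

```text
t: 24.95
eef_pos: [0.6547, 0.2968, 0.2467]
orientation: [0.004, 0.815, -0.58, -0.002]
wrist_force: [-1.1, -0.3, 0.4]
finger_gap: 0.065
```

Call:
servo_tool:
  series:
    - [0, 0, 0.006, 0, 0, 0, 0.065]
    - [0, 0, 0.004, 0, 0, 0, 0.065]
    - [0, 0, 0, 0, 0, 0, 0.065]

```text
t: 25.2
eef_pos: [0.656, 0.2975, 0.2418]
orientation: [-0.001, 0.815, -0.58, 0.0]
wrist_force: [-0.3, -0.5, -0.7]
finger_gap: 0.065
```

Call:
servo_tool:
  series:
    - [0, 0, 0.006, 0, 0, 0, 0.065]
    - [0, 0, 0.005, 0, 0, 0, 0.065]
    - [0, 0, 0, 0, 0, 0, 0.04]
    - [0, 0, 0, 0, 0, 0, 0.02]
    - [0, 0, 0, 0, 0, 0, 0.0]
    - [0, 0, 0, 0, 0, 0, 0.0]
    - [0, 0, 0, 0, 0, 0, 0.0]
    - [0, 0, 0, 0, 0, 0, 0.0]

```text
t: 25.87
eef_pos: [0.656, 0.2975, 0.2304]
orientation: [-0.0, 0.815, -0.58, 0.0]
wrist_force: [1.1, 0.3, -0.1]
finger_gap: 0.0089
```

Call:
servo_tool:
  series:
    - [0, 0, 0, 0, 0, 0, 0]
    - [0, 0, 0, 0, 0, 0, 0]
    - [0, 0, -0.01, 0, 0, 0, 0]
    - [0, 0, -0.03, 0, 0, 0, 0]
    - [0, 0, -0.03, 0, 0, 0, 0]
    - [0, 0, -0.03, 0, 0, 0, 0]
    - [0, 0, 0, 0, 0, 0, 0]
    - [0, 0, 0, 0, 0, 0, 0]

```text
t: 26.53
eef_pos: [0.6559, 0.2974, 0.333]
orientation: [-0.002, 0.815, -0.58, 0.001]
wrist_force: [-0.5, -0.1, -3.8]
finger_gap: 0.0092
```

```bash
python3 - <<'E'
from h import *
eff(4);eff(4)
toward((0.5453,.1485,.4),-.03-np.pi/2)
E
```

```text
eff [-61.5153  25.4494   5.9038] [0.6418 0.6292 0.4981] gap 0.009019260468080038 t 26.7333
eff [-60.4151  24.9641   5.8221] [0.6418 0.6286 0.4998] gap 0.00879817590451873 t 26.9333
eef [0.6558 0.2974 0.3292] yaw -1.2367 tilt [-0.0015 -0.001 ] shift tool [ 0.1044  0.1533 -0.0705] turn z 0.3641
```

Call:
servo_tool:
  series:
    - [0, 0, -0.04, 0, 0, 0, 0]
    - [0, 0, -0.035, 0, 0, 0, 0]
    - [0.0209, 0.0307, 0, 0, 0, 0, 0]
    - [0.0209, 0.0307, 0, 0, 0, 0, 0]
    - [0.0209, 0.0307, 0, 0, 0, 0, 0]
    - [0.0209, 0.0307, 0, 0, 0, 0, 0]
    - [0.0209, 0.0307, 0, 0, 0, 0, 0]
    - [0, 0, 0, 0, 0, 0.1214, 0]

```text
t: 27.6
eef_pos: [0.5412, 0.1436, 0.4058]
orientation: [0.001, 0.778, -0.628, -0.0]
wrist_force: [0.0, 0.9, -3.0]
finger_gap: 0.0092
```

Call:
servo_tool:
  series:
    - [0, 0, 0, 0, 0, 0.1214, 0]
    - [0, 0, 0, 0, 0, 0.1214, 0]
    - [0, 0, 0.035, 0, 0, 0, 0]
    - [0, 0, 0.035, 0, 0, 0, 0]
    - [0, 0, 0.01, 0, 0, 0, 0]
    - [0, 0, 0, 0, 0, 0, 0]
    - [0, 0, 0, 0, 0, 0, 0]

```text
t: 28.18
eef_pos: [0.5456, 0.1483, 0.3262]
orientation: [-0.0, -0.697, 0.717, -0.001]
wrist_force: [0.9, 0.4, -2.5]
finger_gap: 0.0088
```

```bash
python3 - <<'E'
from h import *
toward((0.5453,.1485,.3),-.03-np.pi/2);eff(4)
E
```

```text
eef [0.5456 0.1483 0.3262] yaw -1.6004 tilt [ 0.0008 -0.0011] shift tool [-0.0002  0.0003  0.0262] turn z 0.0004
eff [-42.5904  23.899    5.5943] [ 0.5426  0.3185 -0.0032] gap 0.008627465096829975 t 28.3833
```

Call:
servo_tool:
  series:
    - [0, 0, 0.012, 0, 0, 0, 0]
    - [0, 0, 0.008, 0, 0, 0, 0]
    - [0, 0, 0.004, 0, 0, 0, 0]
    - [0, 0, 0.002, 0, 0, 0, 0]
    - [0, 0, 0.002, 0, 0, 0, 0]
    - [0, 0, 0, 0, 0, 0, 0]
    - [0, 0, 0, 0, 0, 0, 0]

```text
t: 28.97
eef_pos: [0.5452, 0.1483, 0.2983]
orientation: [0.0, -0.697, 0.718, -0.0]
wrist_force: [-2.0, -0.8, 2.5]
finger_gap: 0.009
```

Call:
servo_tool:
  series:
    - [0, 0, 0, 0, 0, 0, 0.02]
    - [0, 0, 0, 0, 0, 0, 0.03]
    - [0, 0, 0, 0, 0, 0, 0.04]
    - [0, 0, 0, 0, 0, 0, 0.05]
    - [0, 0, -0.015, 0, 0, 0, 0.05]
    - [0, 0, -0.03, 0, 0, 0, 0.055]
    - [0, 0, -0.04, 0, 0, 0, 0.055]
    - [0, 0, -0.04, 0, 0, 0, 0.055]

```text
t: 29.63
eef_pos: [0.5448, 0.1481, 0.4232]
orientation: [-0.001, -0.696, 0.718, 0.0]
wrist_force: [2.6, 1.8, 1.0]
finger_gap: 0.0554
```

```bash
python3 - <<'E'
from h import *
toward((0.4348,-.027,.4),-.03)
E
```

```text
eef [0.5448 0.1481 0.4232] yaw -1.6009 tilt [-0.0015 -0.0011] shift tool [0.1783 0.1047 0.0235] turn z 1.5707
```

Call:
servo_tool:
  series:
    - [0.0357, 0.0209, 0.0047, 0, 0, 0, 0.065]
    - [0.0357, 0.0209, 0.0047, 0, 0, 0, 0.065]
    - [0.0357, 0.0209, 0.0047, 0, 0, 0, 0.065]
    - [0.0357, 0.0209, 0.0047, 0, 0, 0, 0.065]
    - [0.0357, 0.0209, 0.0047, 0, 0, 0, 0.065]
    - [0, 0, 0, 0, 0, -0.1208, 0.065]
    - [0, 0, 0, 0, 0, -0.1208, 0.065]
    - [0, 0, 0, 0, 0, -0.1208, 0.065]

```text
t: 30.3
eef_pos: [0.4348, -0.0277, 0.3991]
orientation: [-0.0, 0.816, -0.579, 0.0]
wrist_force: [-0.0, 0.8, 0.2]
finger_gap: 0.065
```

Call:
servo_tool:
  series:
    - [0, 0, 0, 0, 0, -0.1208, 0.065]
    - [0, 0, 0, 0, 0, -0.1208, 0.065]
    - [0, 0, 0, 0, 0, -0.1208, 0.065]
    - [0, 0, 0, 0, 0, -0.1208, 0.065]
    - [0, 0, 0, 0, 0, -0.1208, 0.065]
    - [0, 0, 0, 0, 0, -0.1208, 0.065]
    - [0, 0, 0, 0, 0, -0.1208, 0.065]
    - [0, 0, 0, 0, 0, -0.1208, 0.065]

```text
t: 30.97
eef_pos: [0.4353, -0.027, 0.3988]
orientation: [-0.0, 0.991, -0.133, 0.0]
wrist_force: [-1.8, 0.6, -0.1]
finger_gap: 0.065
```

Call:
servo_tool:
  series:
    - [0, 0, 0, 0, 0, -0.1208, 0.065]
    - [0, 0, 0, 0, 0, -0.1208, 0.065]
    - [0, 0, 0.04, 0, 0, 0, 0.065]
    - [0, 0, 0.04, 0, 0, 0, 0.065]
    - [0, 0, 0, 0, 0, 0, 0.065]

```text
t: 31.38
eef_pos: [0.4317, -0.0274, 0.3114]
orientation: [0.001, 1.0, -0.016, -0.007]
wrist_force: [-2.4, -0.3, -1.2]
finger_gap: 0.0647
```

```bash
python3 - <<'E'
from h import *
toward((0.4348,-.027,.193),-.03)
b=manip.get_image("top");a=manip.get_image("scene")
cv2.imwrite("pics/t9.png",np.hstack([crop(b[:,:,::-1],225,130,160,150,2.5),crop(a[:,:,::-1],230,150,160,150,2.5)]))
for n in("top","scene"): print(n,[(np.round(d["extent"]).astype(int).tolist(),round(d["score"],2)) for d in manip.find_in(n,"weight_400")])
E
```

```text
eef [ 0.4317 -0.0274  0.3114] yaw -0.0322 tilt [-0.0146 -0.0008] shift tool [ 0.0048 -0.0006  0.1183] turn z -0.0022
top [([342, 285, 22, 18], 0.74), ([366, 249, 5, 17], 0.43), ([242, 158, 22, 24], 0.17)]
scene [([315, 167, 18, 28], 0.55), ([295, 139, 18, 23], 0.52), ([374, 187, 14, 14], 0.46), ([353, 182, 8, 15], 0.44)]
```

View pics/t9.png

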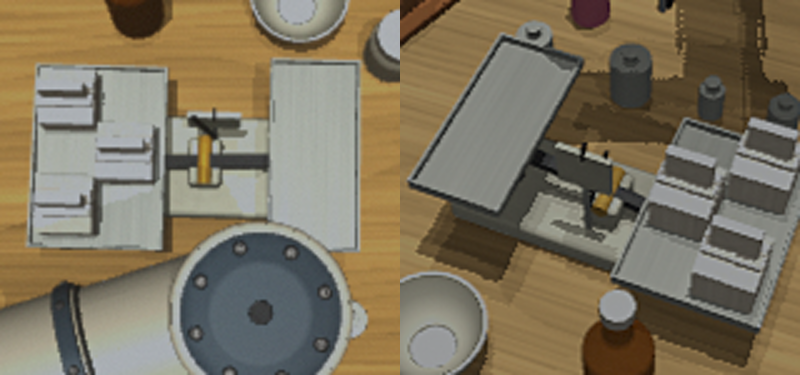

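Call:
servo_tool:
  series:
    - [0.0, 0, 0.04, 0, 0, 0, 0.065]
    - [0, 0, 0.04, 0, 0, 0, 0.065]
    - [0, 0, 0.025, 0, 0, 0, 0.065]
    - [0, 0, 0.011, 0, 0, 0, 0.065]
    - [0, 0, 0, 0, 0, 0, 0.065]
    - [0, 0, 0, 0, 0, 0, 0.03]
    - [0, 0, 0, 0, 0, 0, 0.03]
    - [0, 0, 0, 0, 0, 0, 0.03]

```text
t: 32.25
eef_pos: [0.437, -0.0267, 0.2055]
orientation: [-0.0, 1.0, -0.015, 0.003]
wrist_force: [-0.1, -1.1, 7.7]
finger_gap: 0.0435
```

Call:
servo_tool:
  series:
    - [0, 0, 0, 0, 0, 0, 0.03]
    - [0, 0, 0, 0, 0, 0, 0.03]
    - [0, 0, -0.01, 0, 0, 0, 0.03]
    - [0, 0, -0.03, 0, 0, 0, 0.03]
    - [0, 0, -0.04, 0, 0, 0, 0.03]
    - [0, 0, -0.04, 0, 0, 0, 0.03]
    - [0, 0, -0.04, 0, 0, 0, 0.03]
    - [0, 0, -0.03, 0, 0, 0, 0.03]

```text
t: 32.92
eef_pos: [0.4348, -0.0271, 0.3974]
orientation: [-0.001, 1.0, -0.015, 0.003]
wrist_force: [1.3, -0.4, -3.6]
finger_gap: 0.0437
```

```bash
python3 - <<'E'
from h import *
toward((0.5274,-.0987,.35),-.03);eff(3)
E
```

```text
eef [ 0.4348 -0.0271  0.3974] yaw -0.0304 tilt [0.0054 0.0013] shift tool [0.0944 0.0688 0.0478] turn z -0.0004
eff [-28.7386  26.9378   6.485 ] [ 0.3001  0.0282 -0.183 ] gap 0.043758150820035036 t 33.0667
```

Call:
servo_tool:
  series:
    - [0.0315, 0.0229, 0, 0, 0, 0, 0.03]
    - [0.0315, 0.0229, 0, 0, 0, 0, 0.03]
    - [0.0315, 0.0229, 0, 0, 0, 0, 0.03]
    - [0, 0, 0.03, 0, 0, 0, 0.03]
    - [0, 0, 0.03, 0, 0, 0, 0.03]
    - [0, 0, 0.01, 0, 0, 0, 0.03]
    - [0, 0, 0, 0, 0, 0, 0.03]
    - [0, 0, 0, 0, 0, 0, 0.03]

```text
t: 33.73
eef_pos: [0.527, -0.0984, 0.3231]
orientation: [0.0, 1.0, -0.015, -0.001]
wrist_force: [-1.7, 2.0, 2.2]
finger_gap: 0.0438
```

Call:
servo_tool:
  series:
    - [0, 0, 0.004, 0, 0, 0, 0.03]
    - [0, 0, 0.002, 0, 0, 0, 0.03]
    - [0, 0, 0.001, 0, 0, 0, 0.03]
    - [0, 0, 0, 0, 0, 0, 0.03]
    - [0, 0, 0, 0, 0, 0, 0.03]
    - [0, 0, 0, 0, 0, 0, 0.03]

```text
t: 34.23
eef_pos: [0.5278, -0.0982, 0.3164]
orientation: [-0.0, 1.0, -0.015, 0.001]
wrist_force: [0.2, 2.9, 0.8]
finger_gap: 0.0441
```

Call:
servo_tool:
  series:
    - [0, 0, 0, 0, 0, 0, 0.055]
    - [0, 0, 0, 0, 0, 0, 0.065]
    - [0, 0, 0, 0, 0, 0, 0.065]
    - [0, 0, -0.02, 0, 0, 0, 0.065]
    - [0, 0, -0.04, 0, 0, 0, 0.065]
    - [0, 0, -0.03, 0, 0, 0, 0.065]
    - [0, 0, 0, 0, 0, 0, 0.065]

```text
t: 34.82
eef_pos: [0.5286, -0.0992, 0.413]
orientation: [0.001, 1.0, -0.015, 0.006]
wrist_force: [0.9, -1.1, 0.5]
finger_gap: 0.0648
```

```bash
python3 - <<'E'
from h import *
toward((0.4339,-.1372,.195),-.03)
a=manip.get_image("scene");cv2.imwrite("pics/s10.png",crop(a[:,:,::-1],230,150,160,150,4))
E
```

```text
eef [ 0.5286 -0.0992  0.413 ] yaw -0.0302 tilt [ 0.012  -0.0025] shift tool [-0.0962  0.0404  0.2169] turn z -0.0002
```

View pics/s10.png

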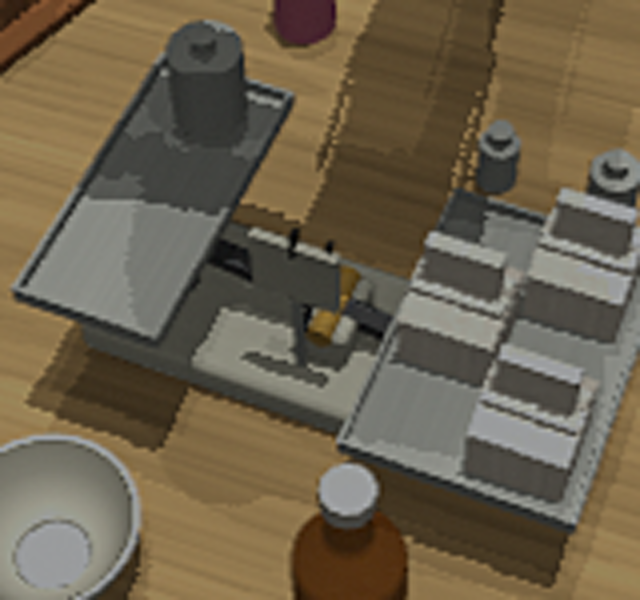

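Call:
servo_tool:
  series:
    - [-0.0321, 0.0135, 0, 0, 0, 0, 0.065]
    - [-0.0321, 0.0135, 0, 0, 0, 0, 0.065]
    - [-0.032, 0.0134, 0, 0, 0, 0, 0.065]
    - [0, 0, 0.04, 0, 0, 0, 0.065]
    - [0, 0, 0.04, 0, 0, 0, 0.065]
    - [0, 0, 0.04, 0, 0, 0, 0.065]
    - [0, 0, 0, 0, 0, 0, 0.065]
    - [0, 0, 0, 0, 0, 0, 0.065]

```text
t: 35.53
eef_pos: [0.4295, -0.1362, 0.2846]
orientation: [0.0, 1.0, -0.015, -0.003]
wrist_force: [0.8, -0.1, 0.9]
finger_gap: 0.0648
```

```bash
python3 - <<'E'
from h import *
manip.get_image("top");manip.get_image("top")
toward((0.4339,-.1372,.195),-.03)
E
```

```text
eef [ 0.4314 -0.1361  0.2878] yaw -0.0298 tilt [ 0.003  -0.0012] shift tool [0.0022 0.0009 0.0928] turn z 0.0002
```

Call:
servo_tool:
  series:
    - [0.002, 0.001, 0.04, 0, 0, 0, 0.065]
    - [0, 0, 0.03, 0, 0, 0, 0.065]
    - [0, 0, 0.015, 0, 0, 0, 0.065]
    - [0, 0, 0.006, 0, 0, 0, 0.065]
    - [0, 0, 0, 0, 0, 0, 0.065]
    - [0, 0, 0, 0, 0, 0, 0.025]
    - [0, 0, 0, 0, 0, 0, 0.025]
    - [0, 0, 0, 0, 0, 0, 0.025]

```text
t: 36.3
eef_pos: [0.4336, -0.1371, 0.1971]
orientation: [0.0, 1.0, -0.015, 0.002]
wrist_force: [-0.3, 0.1, 5.1]
finger_gap: 0.0383
```

Call:
servo_tool:
  series:
    - [0, 0, 0, 0, 0, 0, 0.025]
    - [0, 0, 0, 0, 0, 0, 0.025]
    - [0, 0, 0, 0, 0, 0, 0.025]

```text
t: 36.55
eef_pos: [0.4335, -0.1371, 0.197]
orientation: [0.0, 1.0, -0.015, 0.002]
wrist_force: [-0.4, -0.4, 4.7]
finger_gap: 0.0386
```

Call:
servo_tool:
  series:
    - [0, 0, -0.01, 0, 0, 0, 0.025]
    - [0, 0, -0.03, 0, 0, 0, 0.025]
    - [0, 0, -0.04, 0, 0, 0, 0.025]
    - [0, 0, -0.04, 0, 0, 0, 0.025]
    - [0, 0, -0.04, 0, 0, 0, 0.025]
    - [0, 0, -0.035, 0, 0, 0, 0.025]
    - [0, 0, 0, 0, 0, 0, 0.025]
    - [0, 0, 0, 0, 0, 0, 0.025]

```text
t: 37.22
eef_pos: [0.4322, -0.1369, 0.3924]
orientation: [-0.0, 1.0, -0.015, 0.003]
wrist_force: [0.6, -0.5, -4.7]
finger_gap: 0.0383
```

```bash
python3 - <<'E'
from h import *
toward((0.5774,-.1002,.35),-.03);eff(3)
E
```

```text
eef [ 0.4322 -0.1369  0.3924] yaw -0.0305 tilt [0.0064 0.0006] shift tool [ 0.1437 -0.0411  0.0434] turn z -0.0005
eff [-29.69    25.1794   5.8228] [ 0.0406  0.0687 -0.1589] gap 0.038403339777702786 t 37.3667
```

Call:
servo_tool:
  series:
    - [0.0, 0, -0.03, 0, 0, 0, 0.025]
    - [0.036, -0.0103, 0, 0, 0, 0, 0.025]
    - [0.036, -0.0103, 0, 0, 0, 0, 0.025]
    - [0.036, -0.0103, 0, 0, 0, 0, 0.025]
    - [0.035, -0.0103, 0, 0, 0, 0, 0.025]
    - [0, 0, 0, 0, 0, 0, 0.025]
    - [0, 0, 0.04, 0, 0, 0, 0.025]
    - [0, 0, 0.03, 0, 0, 0, 0.025]

```text
t: 38.03
eef_pos: [0.5768, -0.0997, 0.3465]
orientation: [-0.0, 1.0, -0.015, -0.001]
wrist_force: [0.3, 0.6, -5.2]
finger_gap: 0.0381
```

Call:
servo_tool:
  series:
    - [0, 0, 0.02, 0, 0, 0, 0.025]
    - [0, 0, 0.01, 0, 0, 0, 0.025]
    - [0, 0, 0.0, 0, 0, 0, 0.025]
    - [0, 0, 0, 0, 0, 0, 0.025]

```text
t: 38.37
eef_pos: [0.5766, -0.1003, 0.3197]
orientation: [0.0, 1.0, -0.015, -0.0]
wrist_force: [0.5, 0.6, -1.4]
finger_gap: 0.0379
```

```bash
python3 - <<'E'
from h import *
toward((0.5774,-.1002,.309),-.03);eff(3)
E
```

```text
eef [ 0.5766 -0.1003  0.3197] yaw -0.0303 tilt [-0.0009 -0.0008] shift tool [ 0.0009 -0.0002  0.0107] turn z -0.0003
eff [-44.5317  23.6532   5.5359] [0.095 0.36  0.042] gap 0.038357826014992255 t 38.5167
```

Call:
servo_tool:
  series:
    - [0.0005, 0, 0.006, 0, 0, 0, 0.025]
    - [0, 0, 0.003, 0, 0, 0, 0.025]
    - [0, 0, 0.002, 0, 0, 0, 0.025]
    - [0, 0, 0.002, 0, 0, 0, 0.025]
    - [0, 0, 0.002, 0, 0, 0, 0.025]
    - [0, 0, 0.002, 0, 0, 0, 0.025]
    - [0, 0, 0.0, 0, 0, 0, 0.025]
    - [0, 0, 0, 0, 0, 0, 0.025]

```text
t: 39.18
eef_pos: [0.5769, -0.1002, 0.3026]
orientation: [0.0, 1.0, -0.015, -0.0]
wrist_force: [-0.7, 0.1, -1.8]
finger_gap: 0.0383
```

```bash
python3 - <<'E'
from h import *
toward((0.5774,-.1002,.309),-.03);eff(3);L=[]
for i in range(6): manip.get_image("scene");L.append(manip.get_state()["wrist_force"])
print(np.mean(L,0))
E
```

```text
eef [ 0.5769 -0.1002  0.3026] yaw -0.0305 tilt [-0.0002 -0.0001] shift tool [ 0.0005 -0.     -0.0064] turn z -0.0005
eff [-44.7185  23.3633   5.4283] [0.0949 0.3732 0.0122] gap 0.03795498074846098 t 39.3333
[-0.4369 -0.1886 -1.5001]
```

Call:
servo_tool:
  series:
    - [0, 0, 0.002, 0, 0, 0, 0.025]
    - [0, 0, 0.002, 0, 0, 0, 0.025]
    - [0, 0, 0.002, 0, 0, 0, 0.025]
    - [0, 0, 0.001, 0, 0, 0, 0.025]
    - [0, 0, 0.001, 0, 0, 0, 0.025]
    - [0, 0, 0.001, 0, 0, 0, 0.025]
    - [0, 0, 0.0, 0, 0, 0, 0.025]
    - [0, 0, 0, 0, 0, 0, 0.025]

```text
t: 40.3
eef_pos: [0.577, -0.1002, 0.2937]
orientation: [0.0, 1.0, -0.015, 0.0]
wrist_force: [-0.5, -0.9, -0.6]
finger_gap: 0.0383
```

```bash
python3 - <<'E'
from h import *
toward((0.5774,-.1002,.287),-.03);L=[]
for i in range(8): manip.get_image("scene");L.append(manip.get_state()["wrist_force"])
print(np.mean(L,0))
E
```

```text
eef [ 0.577  -0.1002  0.2937] yaw -0.0305 tilt [ 0.0003 -0.0001] shift tool [ 0.0004 -0.      0.0067] turn z -0.0005
[ 0.1718 -0.8358 -0.7346]
```

Call:
servo_tool:
  series:
    - [0, 0, 0.002, 0, 0, 0, 0.025]
    - [0, 0, 0.002, 0, 0, 0, 0.025]
    - [0, 0, 0.0015, 0, 0, 0, 0.025]
    - [0, 0, 0.001, 0, 0, 0, 0.025]
    - [0, 0, 0, 0, 0, 0, 0.025]
    - [0, 0, 0, 0, 0, 0, 0.025]

```text
t: 41.2
eef_pos: [0.577, -0.1002, 0.2871]
orientation: [0.0, 1.0, -0.015, 0.0]
wrist_force: [1.0, -0.8, -0.4]
finger_gap: 0.0385
```

Call:
servo_tool:
  series:
    - [0, 0, 0, 0, 0, 0, 0.045]
    - [0, 0, 0, 0, 0, 0, 0.055]
    - [0, 0, 0, 0, 0, 0, 0.06]
    - [0, 0, 0, 0, 0, 0, 0.065]
    - [0, 0, -0.01, 0, 0, 0, 0.065]
    - [0, 0, -0.03, 0, 0, 0, 0.065]
    - [0, 0, -0.04, 0, 0, 0, 0.065]
    - [0, 0, -0.04, 0, 0, 0, 0.065]

```text
t: 41.87
eef_pos: [0.5764, -0.1002, 0.4089]
orientation: [0.0, 1.0, -0.015, -0.001]
wrist_force: [1.9, 0.6, 0.2]
finger_gap: 0.0649
```

```bash
python3 - <<'E'
from h import *
toward((0.3985,-.3125,.40),-.355)
E
```

```text
eef [ 0.5764 -0.1002  0.4089] yaw -0.0304 tilt [-0.0017 -0.0004] shift tool [-0.1713  0.2176  0.0093] turn z 0.3246
```

Call:
servo_tool:
  series:
    - [-0.04, 0.0, 0, 0, 0, 0, 0.055]
    - [-0.04, 0.0, 0, 0, 0, 0, 0.055]
    - [-0.04, 0.0, 0, 0, 0, 0, 0.055]
    - [-0.04, 0.0, 0, 0, 0, 0, 0.055]
    - [0, 0, 0, 0, 0, 0.1082, 0.055]
    - [0, 0, 0, 0, 0, 0.1082, 0.055]
    - [0, 0, 0, 0, 0, 0.1082, 0.055]

```text
t: 42.45
eef_pos: [0.4159, -0.0954, 0.4087]
orientation: [-0.0, 0.984, -0.179, 0.001]
wrist_force: [0.3, -0.1, -0.7]
finger_gap: 0.0549
```

```bash
python3 - <<'E'
from h import *
b=manip.get_image("top");a=manip.get_image("scene")
cv2.imwrite("pics/a11.png",a[:,:,::-1]);cv2.imwrite("pics/b11.png",b[:,:,::-1])
t=rect("top",b,.29,.49,-.42,-.25,.189,2000)[:,:,::-1]
cv2.imwrite("pics/m11.png",np.hstack([crop(a[:,:,::-1],230,150,115,100,4)[:400],t]))
toward((0.3985,-.3125,.40),-.355)
E
```

```text
eef [ 0.4166 -0.0954  0.4082] yaw -0.3561 tilt [0.0016 0.0001] shift tool [0.0587 0.2098 0.0082] turn z -0.0011
```

View pics/m11.png

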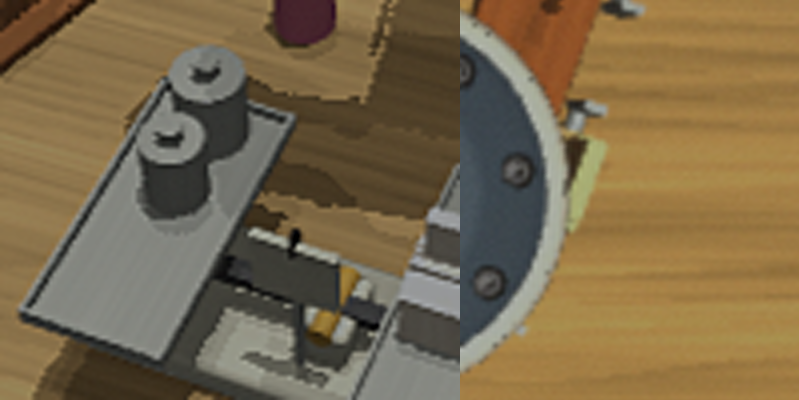

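```bash
python3 - <<'E'
from h import *
import itertools
c,s=np.cos(-.03),np.sin(-.03)
for z in(.098,.108,.120):
  print(z,[((proj("scene",(.5924+c*a-s*b,-.1006+s*a+c*b,z))-[230,150])*4).round(0) for a,b in((.096,-.045),(.096,.045),(-.096,.045))])
toward((0.397,-.313,.332),-.355)
E
```

```text
0.098 [array([ 16., 310.]), array([159., 359.]), array([293., 114.])]
0.108 [array([ 13., 300.]), array([157., 349.]), array([293., 104.])]
0.12 [array([ 10., 288.]), array([155., 338.]), array([292.,  91.])]
eef [ 0.4166 -0.0954  0.4082] yaw -0.3561 tilt [0.0016 0.0001] shift tool [0.0574 0.2109 0.0762] turn z -0.0011
```

Call:
servo_tool:
  series:
    - [0.0096, 0.0352, 0, 0, 0, 0, 0.055]
    - [0.0096, 0.0352, 0, 0, 0, 0, 0.055]
    - [0.0096, 0.0352, 0, 0, 0, 0, 0.055]
    - [0.0096, 0.0352, 0, 0, 0, 0, 0.055]
    - [0.0096, 0.0352, 0, 0, 0, 0, 0.055]
    - [0.0096, 0.0352, 0, 0, 0, 0, 0.055]
    - [0, 0, 0, 0, 0, 0, 0.055]
    - [0, 0, 0, 0, 0, 0, 0.055]

```text
t: 43.22
eef_pos: [0.3972, -0.3151, 0.4069]
orientation: [-0.0, 0.984, -0.177, -0.001]
wrist_force: [-0.1, 0.6, -0.9]
finger_gap: 0.0552
```

```bash
python3 - <<'E'
from h import *
a=manip.get_image("scene")
toward((0.397,-.313,.332),-.355)
print([(np.round(d["extent"]).astype(int).tolist(),round(d["score"],2)) for d in manip.find_in("scene","tag")])
print([proj("scene",(.397,-.313,z)).round(0) for z in(.189,.15)])
E
```

```text
eef [ 0.3974 -0.314   0.4071] yaw -0.3543 tilt [-0.0005  0.0004] shift tool [-0.0007 -0.0007  0.0751] turn z 0.0007
[([213, 96, 27, 47], 0.61)]
[array([222., 102.]), array([225., 113.])]
```

Call:
servo_tool:
  series:
    - [0, 0, 0.035, 0, 0, 0, 0.055]
    - [0, 0, 0.025, 0, 0, 0, 0.055]
    - [0, 0, 0.01, 0, 0, 0, 0.055]
    - [0, 0, 0.004, 0, 0, 0, 0.055]
    - [0, 0, 0, 0, 0, 0, 0.04]
    - [0, 0, 0, 0, 0, 0, 0.02]
    - [0, 0, 0, 0, 0, 0, 0.0]
    - [0, 0, 0, 0, 0, 0, 0]

```text
t: 43.98
eef_pos: [0.398, -0.3135, 0.3348]
orientation: [0.001, 0.984, -0.176, 0.001]
wrist_force: [0.7, 0.0, 2.5]
finger_gap: 0.009
```

Call:
servo_tool:
  series:
    - [0, 0, 0, 0, 0, 0, 0]
    - [0, 0, 0, 0, 0, 0, 0]
    - [0, 0, 0, 0, 0, 0, 0]

```text
t: 44.23
eef_pos: [0.398, -0.3135, 0.3348]
orientation: [0.0, 0.984, -0.176, 0.002]
wrist_force: [-0.2, 1.9, 6.3]
finger_gap: 0.0088
```

```bash
python3 - <<'E'
from h import *
eff(2);toward((0.542,-.3655,.332),-.355)
print(manip.get_state()["wrist_force"])
E
```

```text
eff [-31.5312  20.5682   4.7981] [-0.3574  0.2021 -0.1411] gap 0.008666168818062831 t 44.3333
eef [ 0.398  -0.3136  0.3348] yaw -0.3548 tilt [ 0.0029 -0.0015] shift tool [ 0.153  -0.0013  0.0033] turn z 0.0002
[-0.0812  1.7501  5.4614]
```

Call:
servo_tool:
  series:
    - [0, 0, -0.005, 0, 0, 0, 0]
    - [0, 0, -0.015, 0, 0, 0, 0]
    - [0, 0, -0.025, 0, 0, 0, 0]
    - [0, 0, -0.025, 0, 0, 0, 0]
    - [0, 0, -0.025, 0, 0, 0, 0]
    - [0, 0, -0.02, 0, 0, 0, 0]
    - [0, 0, 0, 0, 0, 0, 0]
    - [0, 0, 0, 0, 0, 0, 0]

```text
t: 45.0
eef_pos: [0.3975, -0.3134, 0.4491]
orientation: [0.0, 0.984, -0.177, 0.001]
wrist_force: [0.2, 0.2, -1.1]
finger_gap: 0.0091
```

```bash
python3 - <<'E'
from h import *
eff(4);toward((0.542,-.3655,.335),-.355)
E
```

```text
eff [-34.0376  24.495    5.5534] [-0.3576  0.1591  0.0926] gap 0.008945659493809013 t 45.2
eef [ 0.3974 -0.3133  0.4469] yaw -0.3552 tilt [-0.0023  0.0013] shift tool [ 0.154  -0.0012  0.1115] turn z -0.0002
```

Call:
servo_tool:
  series:
    - [0.02, 0, 0, 0, 0, 0, 0]
    - [0.03, 0, 0, 0, 0, 0, 0]
    - [0.03, 0, 0, 0, 0, 0, 0]
    - [0.03, 0, 0, 0, 0, 0, 0]
    - [0.025, -0.001, 0, 0, 0, 0, 0]
    - [0.019, 0, 0, 0, 0, 0, 0]
    - [0, 0, 0, 0, 0, 0, 0]
    - [0, 0, 0, 0, 0, 0, 0]

```text
t: 45.87
eef_pos: [0.5432, -0.3662, 0.4457]
orientation: [-0.0, 0.984, -0.177, -0.002]
wrist_force: [-1.1, 0.3, -0.1]
finger_gap: 0.0088
```

```bash
python3 - <<'E'
from h import *
eff(3);toward((0.542,-.3655,.335),-.355)
a=manip.get_image("scene");cv2.imwrite("pics/s12.png",crop(a[:,:,::-1],130,70,150,150,4))
E
```

```text
eff [-49.8017  24.1231   5.4647] [-0.3555  0.4685  0.529 ] gap 0.00920718184677446 t 46.0167
eef [ 0.5417 -0.3658  0.4484] yaw -0.3552 tilt [-0.0002 -0.0001] shift tool [ 0.0002 -0.0005  0.1134] turn z -0.0002
```

View pics/s12.png

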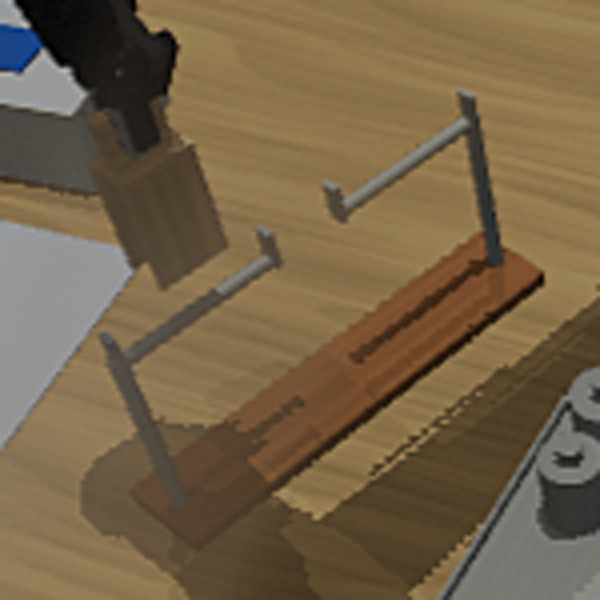

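```bash
python3 - <<'E'
from h import *
d=np.array([np.cos(.355),-np.sin(.355)])
for c in((.460,-.335),(.456,-.332)):
  for l,z in((.1475,.168),(.0275,.168),(-.0275,.168),(-.1475,.168),(.165,.012),(.0875,.15)):
    print(c,l,((proj("scene",(*(np.array(c)+d*l),z))-[130,70])*4).round(0))
n=np.array([-d[1],d[0]])
for b in(-.016,.016):
  for l in(-.025,.025): print("cheek",b,l,((proj("scene",(*(np.array([.5417,-.3658])+d*l+n*b),.4484-.185-.075))-[130,70])*4).round(0))
E
```

```text
(0.46, -0.335) 0.1475 [106. 336.]
(0.46, -0.335) 0.0275 [263. 229.]
(0.46, -0.335) -0.0275 [330. 184.]
(0.46, -0.335) -0.1475 [465.  92.]
(0.46, -0.335) 0.165 [158. 514.]
(0.46, -0.335) 0.0875 [195. 302.]
(0.456, -0.332) 0.1475 [114. 333.]
(0.456, -0.332) 0.0275 [271. 226.]
(0.456, -0.332) -0.0275 [337. 181.]
(0.456, -0.332) -0.1475 [472.  89.]
(0.456, -0.332) 0.165 [165. 510.]
(0.456, -0.332) 0.0875 [202. 299.]
cheek -0.016 -0.025 [193. 223.]
cheek -0.016 0.025 [127. 267.]
cheek 0.016 -0.025 [227. 246.]
cheek 0.016 0.025 [160. 291.]
```

Call:
servo_tool:
  series:
    - [0, 0, 0.02, 0, 0, 0, 0]
    - [0, 0, 0.02, 0, 0, 0, 0]
    - [0, 0, 0.02, 0, 0, 0, 0]
    - [0, 0, 0.02, 0, 0, 0, 0]
    - [0, 0, 0.015, 0, 0, 0, 0]
    - [0, 0, 0.01, 0, 0, 0, 0]
    - [0, 0, 0.003, 0, 0, 0, 0]
    - [0, 0, 0, 0, 0, 0, 0]

```text
t: 46.73
eef_pos: [0.5419, -0.3659, 0.3402]
orientation: [0.0, 0.984, -0.177, -0.0]
wrist_force: [0.1, 0.6, -0.2]
finger_gap: 0.0088
```

Call:
servo_tool:
  series:
    - [0, 0, 0.002, 0, 0, 0, 0]
    - [0, 0, 0.002, 0, 0, 0, 0]
    - [0, 0, 0.001, 0, 0, 0, 0]
    - [0, 0, 0, 0, 0, 0, 0]

```text
t: 47.07
eef_pos: [0.5423, -0.366, 0.3354]
orientation: [0.0, 0.984, -0.177, 0.0]
wrist_force: [-0.2, -0.0, -0.4]
finger_gap: 0.0087
```

```bash
python3 - <<'E'
from h import *
L=[]
for i in range(6): manip.get_image("scene");L.append(manip.get_state()["wrist_force"])
print(np.mean(L,0));toward((0.542,-.3655,.335),-.355)
E
```

```text
[ 0.0008  0.1074 -1.1084]
eef [ 0.5424 -0.366   0.3353] yaw -0.3551 tilt [ 0.0002 -0.0001] shift tool [-0.0005 -0.0003  0.0003] turn z -0.0001
```

Still carrying the tag's weight; lower another 1–2 mm, then release.

Call:
servo_tool:
  series:
    - [0, 0, 0.001, 0, 0, 0, 0]
    - [0, 0, 0.0005, 0, 0, 0, 0]
    - [0, 0, 0, 0, 0, 0, 0]
    - [0, 0, 0, 0, 0, 0, 0]

```text
t: 47.7
eef_pos: [0.5422, -0.366, 0.3349]
orientation: [0.0, 0.984, -0.177, 0.001]
wrist_force: [-1.4, 1.7, 5.7]
finger_gap: 0.0088
```

Call:
servo_tool:
  series:
    - [0, 0, 0, 0, 0, 0, 0.015]
    - [0, 0, 0, 0, 0, 0, 0.025]
    - [0, 0, 0, 0, 0, 0, 0.035]
    - [0, 0, 0, 0, 0, 0, 0.045]
    - [0, 0, 0, 0, 0, 0, 0.05]
    - [0, 0, -0.01, 0, 0, 0, 0.05]
    - [0, 0, -0.03, 0, 0, 0, 0.05]
    - [0, 0, -0.04, 0, 0, 0, 0.05]

```text
t: 48.37
eef_pos: [0.5419, -0.3656, 0.4118]
orientation: [-0.001, 0.984, -0.177, -0.003]
wrist_force: [2.4, -1.3, 1.2]
finger_gap: 0.0502
```

Call:
servo_tool:
  series:
    - [0, 0, -0.03, 0, 0, 0, 0.05]
    - [-0.04, 0, 0, 0, 0, 0, 0.05]
    - [-0.04, 0, 0, 0, 0, 0, 0.05]
    - [-0.04, 0, 0, 0, 0, 0, 0.05]
    - [-0.04, 0, 0, 0, 0, 0, 0.05]
    - [0, 0, 0, 0, 0, 0, 0.05]
    - [0, 0, 0, 0, 0, 0, 0.05]
    - [0, 0, 0, 0, 0, 0, 0.05]

```text
t: 49.03
eef_pos: [0.3922, -0.3103, 0.4449]
orientation: [0.0, 0.984, -0.177, 0.001]
wrist_force: [-0.8, -0.3, -0.2]
finger_gap: 0.0502
```

```bash
python3 - <<'E'
from h import *
for i in range(4):manip.get_image("top")
b=manip.get_image("top");a=manip.get_image("scene")
cv2.imwrite("pics/a13.png",a[:,:,::-1])
cv2.imwrite("pics/m13.png",np.hstack([crop(a[:,:,::-1],150,80,265,200,3)]))
for n in["tag","carton_a","weight_400"]: print(n,[[(np.round(d["extent"]).astype(int).tolist(),round(d["score"],2)) for d in manip.find_in(c,n)] for c in("top","scene")])
print(manip.get_state()["t"],manip.get_state()["eef_pos"],manip.get_state()["wrist_force"])
E
```

```text
tag [[], [([166, 130, 30, 44], 0.85)]]
carton_a [[([237, 200, 22, 25], 0.78), ([241, 156, 24, 26], 0.63)], [([349, 230, 32, 40], 0.79), ([361, 193, 34, 35], 0.59), ([169, 130, 27, 45], 0.35)]]
weight_400 [[([342, 287, 22, 17], 0.84), ([342, 211, 18, 18], 0.71), ([250, 253, 12, 11], 0.62)], [([272, 161, 23, 31], 0.96), ([298, 132, 14, 29], 0.91), ([266, 175, 15, 28], 0.84), ([350, 181, 10, 11], 0.67)]]
49.6333 [ 0.3924 -0.3104  0.4436] [-0.1737 -0.2581 -0.3133]
```

View pics/m13.png

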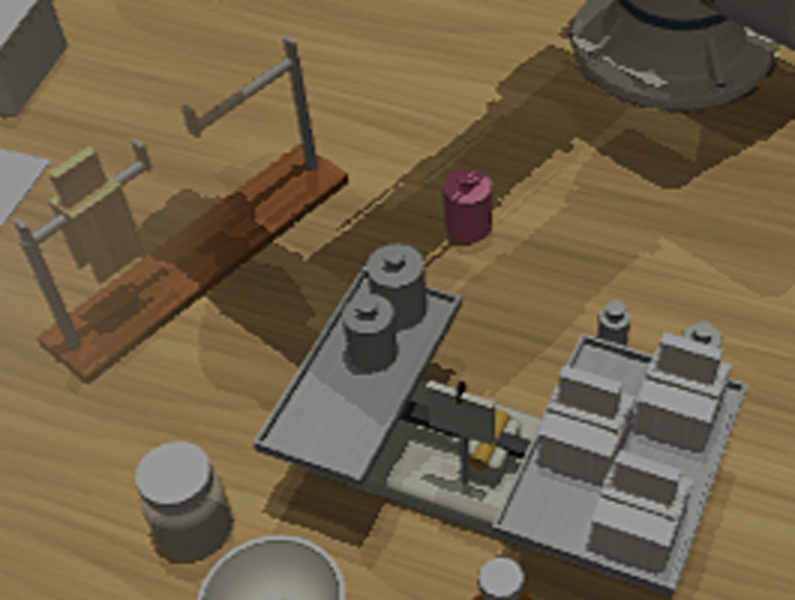

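```bash
python3 - <<'E'
import cv2,numpy as np
from h import proj
A=cv2.imread("pics/s2.png",0);B=cv2.imread("pics/a13.png",0);T=cv2.imread("pics/scene0.png",0)
up=lambda I:cv2.resize(I,None,fx=4,fy=4,interpolation=cv2.INTER_CUBIC)
for nm,(x,y,w,h) in dict(plateL=(229,220,16,16),plateR=(262,230,16,14),plateTop=(268,170,14,10),trayR=(366,262,12,20),pointer=(295,205,18,12)).items():
    t=up(A[y:y+h,x:x+w])
    for n,I in(("now",B),("start(-200g)",T)):
        r=cv2.matchTemplate(up(I[y-8:y+h+8,x-4:x+w+4]),t,cv2.TM_CCOEFF_NORMED);_,v,_,l=cv2.minMaxLoc(r);print(nm,n,(l[0]-16)/4,(l[1]-32)/4,round(v,2))
E
```

```text
plateL now 0.0 0.0 0.98
plateL start(-200g) -1.5 -5.0 0.96
plateR now 0.0 0.0 1.0
plateR start(-200g) -1.0 -4.75 0.98
plateTop now -2.75 4.0 0.54
plateTop start(-200g) -0.75 -5.25 0.83
trayR now 0.25 0.25 0.65
trayR start(-200g) -1.0 4.25 0.97
pointer now 0.0 0.0 0.98
pointer start(-200g) 0.0 0.0 0.91
```

```bash
python3 -c "
from station import manip
print(manip.job_done(), manip.get_state()['t'])"
```

```text
the job is handed in; nothing more can be done
the job is handed in; nothing more can be done
```

I finished the job and handed it in at about 50 s of robot time, but one failed grasp reached 48 N and may have broken the 40 N limit.

**What I did**
1. I took the 200 g weight off the goods tray and stood it on the table.
2. I stood all three cartons upright and squared in the tray.
3. I put the 400 g and 300 g weights on the narrow plate, which balanced the order at about 700 g.
4. I lifted the tag over the end stop and hung it on the middle of the done rail.

**Last checks**
- **Balance:** the plate's front edge sits at the same pixels, to about 0.25 px, as in a picture of the empty, level balance. The 200 g tilt at the start had moved it by about 5 px. In the last picture the pointer stands on its mark.
- **Unclear matches:** the match on the goods tray edge was weak (0.65, offset 0.25 px). The one on the plate's far corner did not work, because the weights now cover it.
- **Tag and cartons:** in the last picture the tag hangs on the done rail and the three cartons stand in the tray.
- **Bystanders:** the jar looks unmoved. The bowl and bottle are cut off at the edge of that picture; the arm did not go near them.
- **Robot:** the arm ended clear of everything.

**What went wrong:** the last carton was no longer where I had measured it about two seconds earlier, so the first grasp missed. The gripper pressed on something with about 48 N at the wrist. I believe the fingertips landed on the carton's roof. I only have the reading from the end of that move, so the peak may have been higher. The carton stayed upright, and I picked it up cleanly after looking again.

**Conflicting weights:** joint torques while lifting suggested roughly 200, 300 and 300 g for the cartons. The balance showed about 700 g in total, and I went by the balance.

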